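# Mark both ends of the rails in the pedal press

### The job

Lay every loose rail in a lane of its own on the marking press, narrow tongue end towards the marking ram, and press the pedal down to its stop to mark the tongue ends. Then turn every rail end for end so that its square end faces the ram, press the pedal to its stop again, and leave the rails lying in their lanes with the pedal up. Do not strike the press's two upright posts, and leave the bottles, beaker and tape roll standing where they are.

Things in the scene. Friction and masses are not known exactly. Their poses are not given: they have to be found in the camera images.
- rail_a: plain aluminium rail, 150 x 20 x 16 mm, 0.12 kg; may be absent. The +x end is a tongue 8 mm wide over the last 30 mm; the -x end is square, with a lug 12 mm high on top 48 to 60 mm behind the middle. Origin: centre of the underside, z up. Starts flat on the bench, lying about left to right, tongue at either side. Grip across the 20 mm width at the middle
- rail_b: another plain aluminium rail, 150 x 20 x 16 mm, 0.12 kg; may be absent. The +x end is a tongue 8 mm wide over the last 30 mm; the -x end is square, with a lug 12 mm high on top 48 to 60 mm behind the middle. Origin: centre of the underside, z up. Starts flat on the bench, lying about left to right, tongue at either side. Grip across the 20 mm width at the middle
- rail_c: a third plain aluminium rail, 150 x 20 x 16 mm, 0.12 kg; may be absent. The +x end is a tongue 8 mm wide over the last 30 mm; the -x end is square, with a lug 12 mm high on top 48 to 60 mm behind the middle. Origin: centre of the underside, z up. Starts flat on the bench, lying about left to right, tongue at either side. Grip across the 20 mm width at the middle
- rail_a_tongue (a point): point at the tip of the tongue of rail_a, on its centre line, 75 mm from the origin, 8 mm above the underside
- rail_b_tongue (a point): point at the tip of the tongue of rail_b, on its centre line, 75 mm from the origin, 8 mm above the underside
- rail_c_tongue (a point): point at the tip of the tongue of rail_c, on its centre line, 75 mm from the origin, 8 mm above the underside
- press: fixed steel bed plate of the marking press, 250 x 180 x 10 mm on the bench, turned a little from start to start. Origin on the bench below the middle of the lanes; x runs along the lanes, away from the robot towards the ram, y to its left, z up. The grey ram housing (x = 99 to 144 mm) is 62 mm high
- press_bed (a point): middle of the middle lane, at the height where a rail's underside rests (35 mm above the bench); axes as the press. Along the lanes, a front stop bar (face at x = -88 mm, standing 10 mm above rest height) and the ram's pads (faces at x = +90 mm, pedal up) bound the rails: lower a rail from above with its middle at x = 0 within about 12 mm
- lane_1 (a point): middle of the right-hand lane (60 mm right of the middle one) at a rail's rest height; axes as the press. In each lane a rail rests on two cross bars (10 mm thick, at x = +-36 mm, 25 mm over the plate) between pairs of pointed locating pins, 25 mm apart clear, 23 mm above the bars. Between the bars fingers have 25 mm of room below the rail
- lane_2 (a point): middle of the middle lane, a rail's origin comes to about here; axes as the press
- lane_3 (a point): middle of the left-hand lane (60 mm left of the middle one), same height; axes as the press
- press_posts: two fixed upright steel posts, 12 mm thick, 125 mm high over the bench, at the ram end of the bed, at x = +90 mm, y = +-100 mm in the press's frame (which is also this entry's frame)
- press_pedal (a joint): angle of the spring pedal, rad: 0 up, 0.30 down on its stop. Pressed at the pad it takes about 3 N to start and 9 N at the stop, and springs back up when let go. It drives the ram pads 25 mm out towards the robot to x = +65 mm; they push the rails' ends, so that the rails' middles move to about x = -10 mm
- pedal_pad (a point): middle of the rubber tread on top of the pedal, a steel plate 56 mm wide and 100 mm long at the left of the bed, hinged at its far end; 75 mm from the hinge; about 52 mm above the bench when up, 22 mm lower when down. Moves with the pedal. Press it straight down from above with shut fingers
- beaker: clear beaker, 51 mm wide, 61 mm high, standing at the back behind the press; origin at its foot
- wash_bottle: white wash bottle with a spout, 179 mm high, standing at the left; origin at its foot
- glue_bottle: small bottle with a pointed cap, 32 mm wide, 78 mm high, standing at the back; origin at its foot
- tape_roll: roll of masking tape, 100 mm across, 25 mm high, lying between the pedal and the power strip; origin at its underside

How it is judged:
By the outcome, as a careful person would: the job done as asked, in the order asked, and still so for the second after the job is handed in, with the robot touching nothing.
Of rail_a, rail_b, rail_c only 2 to 3 are there at a start; the rules pass over those that are not, and their reading is None.
At some moment in a run one of rail_a, rail_b, rail_c may be knocked a few centimetres aside while the robot is not near it.
It also fails if it takes over 210 s, if anything falls off the work surface, if the arm or the gripper's body presses on something with over 40 N, if the wrist force passes 120 N, or if a joint passes its speed limit or range.

### The arm

A 6-joint arm with a two-finger parallel gripper is mounted at the origin on a cart in front of the work surface, level with it; the furniture and walls round the work are solid. World frame = base frame: x ahead of the robot, y to its left, z up, the work surface at z = 0. Lengths are in m, angles in rad, forces in N, time in s.
With the tool pointing down it reaches from about 0.325 to 0.85 m from the base axis. Payload 4.4 kg.
Tool frame: the origin (TCP) lies between the finger pads; the fingertips stand 25 mm ahead of it and the grasp point (between the pads) lies 6 mm ahead of it; z points along the fingers, y is the line along which they close (so a half turn about z gives the same grasp; the last joint's range is limited). The gripper opens to 94 mm and grips with 3 to 60 N. Pads are 16 mm wide; open, the fingers measure 119 mm over their backs; the gripper's body (75 mm by 177 mm) begins 78 mm behind the grasp point.
Start: joints at [-1.438, 0.207, 1.542, -0, 1.393, -0.15], TCP at [0.16, -0.552, 0.23] pointing down, gripper open.
Joint ranges: [-2.73, 2.73], [-0.86, 2.22], [0.23, 2.46], [-1.11, 4.25], [0.08, 2.63], [-2.82, 2.82]. Speed limits (rad/s): [2.79, 2.79, 3.14, 3.14, 3.14, 3.14].

### API

Orientations are given as a 3x3 rotation matrix whose columns are the frame's x, y, z axes.
In Python, from rig import manip gives the robot as it stands. The module is installed in compiled form; this text tells all that it offers.
- The arm moves only by the tool send_rows, never from a script. Its argument "commands" is a list of rows, each an object of numbers: "dx", "dy", "dz": the shift along the tool's x, y, z as a fraction of full scale; "twist": the turn about the tool's z as a fraction of full scale. In form: [{"dx": .., "dy": .., "dz": .., "twist": ..}, ...]. A call has 1 to 10 rows; each row shifts and turns the commanded pose from where the row before left it, along the tool's axes as they then stand; what a row does not reach is not made up. Full scale, the value 1, is 20 mm for a shift and 0.1 rad for a turn. A row lasts 1/10 s, in which the tool goes at most 50 mm and 8.59 degrees, less where a joint would pass 70% of its speed; a pose out of reach is approached as far as the arm can. A call with a number of a shift or a turn outside -1 to 1 is refused whole. A call with a gripper value outside its range is refused whole. "fingers" is the finger opening in mm, from 0 to 94, set as the call begins (left out, the last holds). The fingers move at their own pace and stop on an object; "grip_force" is the grip in N (left out, the last holds). Time passes only in rows, so rows that do not move let the fingers close. It gives the time, the measured TCP pose, the force, the opening and the grip force at its end, in the units of the state.
- manip.observe(): the state, without advancing time (a new reading comes with each control period).
- manip.capture(name): name is "scene" or "top"; returns the picture (384x512x3 uint8, red, green, blue); there is no depth.
- manip.calibration(name): a dict with "fov_y" (degrees; the focal length in pixels is half the picture's height over the tangent of half this angle, whatever the lens; pixels are square), "cx", "cy" (the principal point, pixels), "R" (3x3) and "t" (3): a world point X has camera coordinates R X + t. Camera axes: x right, y down, z forward; pixel columns grow to the right and rows downward; lengths in m; the calibration is good to about 2 mm. A picture is of the moment at which its call begins. calibration takes no time and is no camera call.
- manip.close_job(): hands the job in; it is judged then, once.
The state is a dict: "time_s": time; "q": joint angles; "qd": joint speeds; "joint_torque": joint torques, N m; "tcp_pos": TCP position; "orientation": TCP orientation; "ft_force": force on the tool from outside, world axes, zero at the start; "torque": the same for the moment, N m; "width": finger opening in m; "gripper_force": force on a finger pad.
Only numpy, scipy, OpenCV 4.12 (cv2) and the standard library are available. Lean on these libraries where they do the work, as an engineer would, in place of code of your own. Each camera call takes 0.05 s, during which the arm holds its last target. There are 200 camera calls.

## Working session

There is one attempt and no reset: what is moved stays moved. The work goes in short steps, Python scripts to look and compute and a tool call to move; the robot and the scene stay as the last step left them, time stands still between calls to the robot, and variables do not carry over. Pictures are saved under pics/ and viewed, at most 17 in all, crops included, and the job is handed in when it is done.

Besides the shell and the picture viewer there is one more tool, called after "Emit:" as name(argument=value, ...) on one line, values as JSON. send_rows: Moves the arm, as the interface text tells. Shift numbers are shares of 20 mm and turn numbers shares of 0.1 rad, none past 1 either way. Its arguments: {"type":"object","properties":{"commands":{"type":"array","items":{"type":"object","properties":{"dx":{"type":"number"},"dy":{"type":"number"},"dz":{"type":"number"},"twist":{"type":"number"}}}},"fingers":{"type":"number"},"grip_force":{"type":"number"}},"required":["commands"]}

```bash
mkdir -p pics
cat > h.py <<'E'
import numpy as np, cv2
from rig import manip
def shot(n,f):
    im=manip.capture(n); cv2.imwrite('pics/'+f+'.png',im[:,:,::-1]); return im
def cal(n):
    c=manip.calibration(n); f=192/np.tan(np.radians(c['fov_y'])/2)
    return f,c['cx'],c['cy'],np.array(c['R']),np.array(c['t'])
def ray(n,u,v,z):
    f,cx,cy,R,t=cal(n); d=R.T@np.array([(u-cx)/f,(v-cy)/f,1]); o=-R.T@t
    return o+d*(z-o[2])/d[2]
def proj(n,X):
    f,cx,cy,R,t=cal(n); p=R@np.array(X)+t; return np.array([cx+f*p[0]/p[2],cy+f*p[1]/p[2]])
E
python3 - <<'E'
from h import *
np.set_printoptions(precision=4,suppress=True)
s=manip.observe(); print(s['time_s'],s['tcp_pos'],s['orientation'],s['width'],s['gripper_force'])
a=shot('scene','s0');b=shot('top','t0')
cv2.imwrite('pics/t0b.png',cv2.resize(b[:,:,::-1],(800,600),interpolation=cv2.INTER_CUBIC))
for n in('scene','top'):
    f,cx,cy,R,t=cal(n); print(n,f,cx,cy,-R.T@t,R)
E
```

```text
0.0 [ 0.1603 -0.5514  0.2293] [[ 0.9603  0.279  -0.0003]
 [ 0.279  -0.9603  0.0022]
 [ 0.0003 -0.0022 -1.    ]] 0.0938891587879424 0.0
scene 363.75327017512006 254.9068289257712 186.87554478495272 [0.1526 0.7636 0.7868] [[-0.8769 -0.4805  0.013 ]
 [-0.3257  0.574  -0.7513]
 [ 0.3535 -0.663  -0.6599]]
top 479.2970977577815 262.1595684182488 195.1774711161997 [0.4446 0.0307 1.6157] [[ 0.0072 -1.     -0.0024]
 [-0.998  -0.007  -0.0622]
 [ 0.0622  0.0028 -0.9981]]
```

View pics/t0b.png

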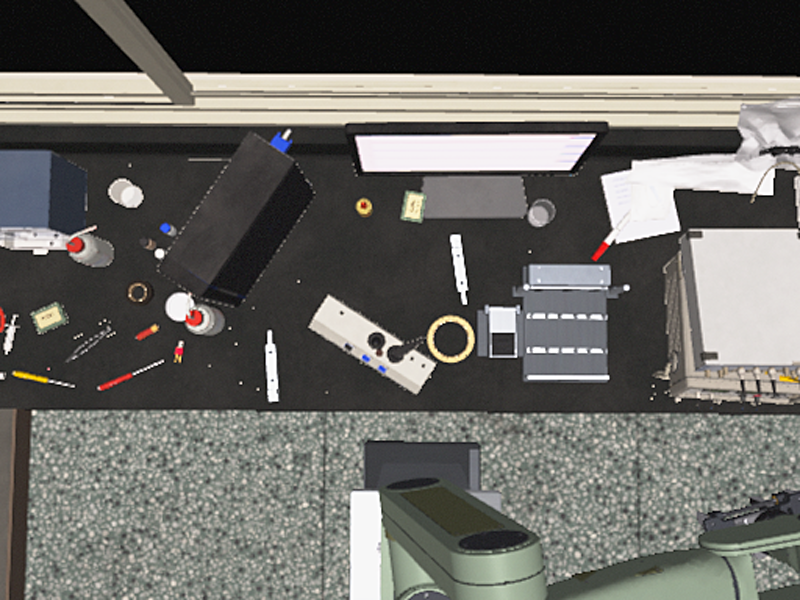

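View pics/s0.png

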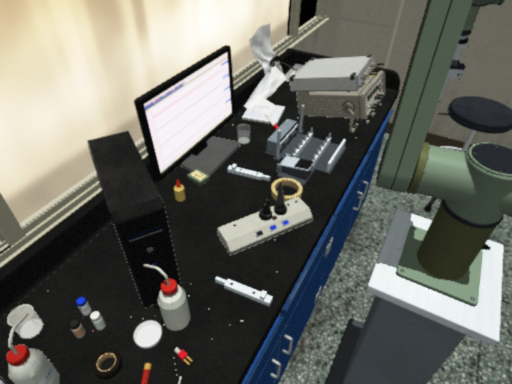

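Two rails are visible, at (458,268) and (272,366) in the enlarged top view. The press is at about (567,322), the pedal at (500,330) and the tape at (450,340). Next I'll measure them.

Run:
```python
from h import *
b=cv2.imread('pics/t0.png')
def crop(x0,y0,x1,y1,k):return cv2.resize(b[y0:y1,x0:x1],None,fx=k,fy=k,interpolation=cv2.INTER_CUBIC)
p=crop(280,140,410,250,5); cv2.imwrite('pics/c1.png',p[:550])
q=np.hstack([crop(150,200,200,265,8),crop(270,140,320,205,8)]);cv2.imwrite('pics/c2.png',q)
m=(b.min(axis=2)>190).astype(np.uint8)
n,l,st,c=cv2.connectedComponentsWithStats(m)
for i in range(1,n):
    if 30<st[i][4]<900 and st[i][1]>130: 
        ys,xs=np.where(l==i); r=cv2.minAreaRect(np.c_[xs,ys].astype(np.float32)); print(np.round(c[i],1),st[i][4],r)
```

```text
[ 26.7 153.7] 350 ((34.641536712646484, 154.04769897460938), (15.254255294799805, 51.6425895690918), 86.8201675415039)
[293.5 169.8] 257 ((293.77996826171875, 171.9600067138672), (44.830570220947266, 6.363961219787598), 81.8698959350586)
[360.5 183.8] 60 ((364.0, 183.5), (48.0, 1.0), 0.0)
[114.4 195.6] 234 ((115.0, 196.0), (18.0, 16.0), 0.0)
[128.8 205.5] 58 ((127.89170837402344, 205.03184509277344), (9.25780963897705, 14.365564346313477), 28.610458374023438)
[321.4 204.2] 271 ((322.0, 204.0), (16.0, 18.0), 90.0)
[  5.6 216.3] 61 ((4.970584869384766, 217.11767578125), (4.365641117095947, 17.70509910583496), 14.03624439239502)
[173.4 235.9] 257 ((173.3176727294922, 234.03591918945312), (44.254539489746094, 6.5172953605651855), 86.98721313476562)
[363.3 241. ] 155 ((363.5, 241.0), (2.0, 51.0), 90.0)
```

View pics/c1.png

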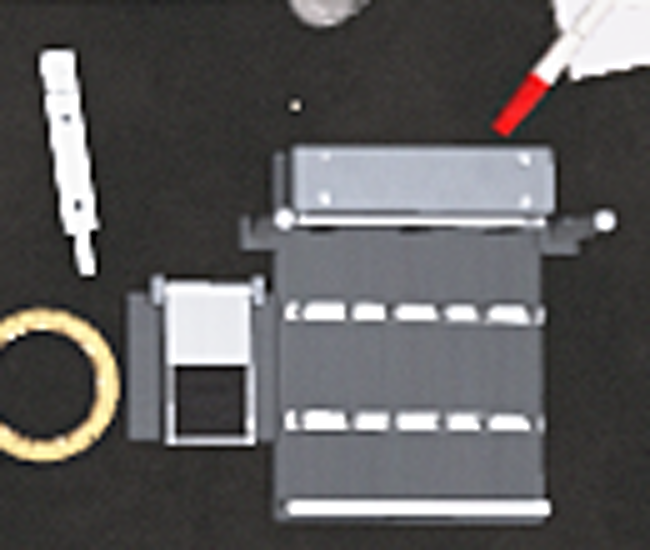

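View pics/c2.png

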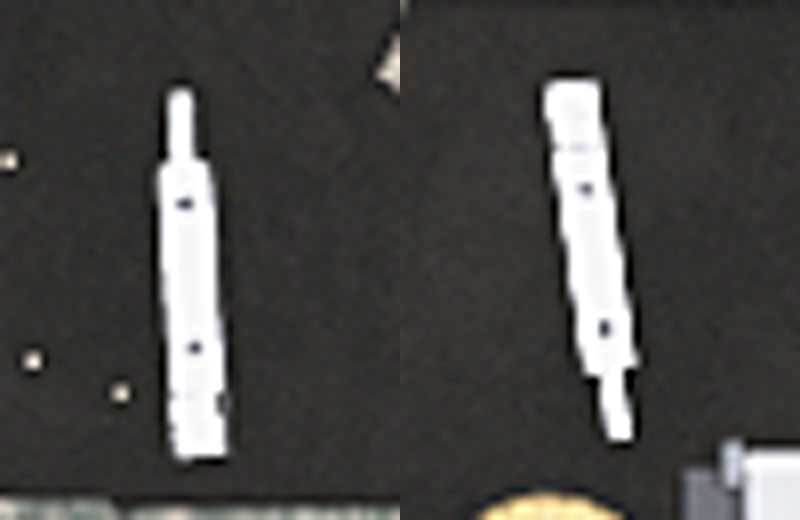

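Run:
```python
from h import *
np.set_printoptions(precision=4,suppress=True)
C=lambda u,v,z:ray('top',280+(u+.5)/5-.5,140+(v+.5)/5-.5,z)
p1=C(285,218,.125);p2=C(605,220,.125);print('posts',p1,p2,np.linalg.norm(p1-p2))
for v in(312,421):print('bar',[C(u,v,.035) for u in(325,417,508.5)])
e=[C(290,508,.045),C(548,509,.045)];print('stop',e)
print('housing corners',[C(*k,.062) for k in((293,147),(552,147),(552,212),(293,212))])
print('pad',C(210,402,.052), 'tape',C(43,385,.025))
D=lambda u,v,z,x0,y0:ray('top',x0+(u+.5)/8-.5,y0+(v+.5)/8-.5,z)
for n,t,s in(('R1',D(180,88,.012,150,200),D(199,459,.016,150,200)),('R2',D(219,441,.012,270,140),D(172,79,.016,270,140))):
    d=(t-s)[:2];print(n,t,s,np.linalg.norm(d),'mid',(t+s)/2,'ang',np.arctan2(d[1],d[0]))
# second view check
b=cv2.imread('pics/s0.png')
for X in(D(189,274,.016,150,200),D(190,258,.016,270,140)):print(proj('scene',X))
```

```text
posts [ 0.5765 -0.1971  0.125 ] [ 0.5767 -0.3966  0.125 ] 0.1995219627909647
bar [array([ 0.5224, -0.2371,  0.035 ]), array([ 0.5229, -0.2978,  0.035 ]), array([ 0.5233, -0.3582,  0.035 ])]
bar [array([ 0.4506, -0.2369,  0.035 ]), array([ 0.4511, -0.2974,  0.035 ]), array([ 0.4515, -0.3576,  0.035 ])]
stop [array([ 0.3937, -0.2121,  0.045 ]), array([ 0.3943, -0.3804,  0.045 ])]
housing corners [array([ 0.6286, -0.2121,  0.062 ]), array([ 0.6297, -0.3807,  0.062 ]), array([ 0.5873, -0.3803,  0.062 ]), array([ 0.5861, -0.212 ,  0.062 ])]
pad [ 0.4624 -0.1591  0.052 ] tape [ 0.4731 -0.0517  0.025 ]
R1 [0.4908 0.3364 0.012 ] [0.3368 0.3248 0.016 ] 0.15437902092602465 mid [0.4138 0.3306 0.014 ] ang 0.07491553674976037
R2 [ 0.547  -0.0814  0.012 ] [ 0.6991 -0.061   0.016 ] 0.1534833381896717 mid [ 0.623  -0.0712  0.014 ] ang -3.0079947969180614
[242.4113 287.4276]
[248.0803 171.432 ]
```

Emit:
send_rows(commands=[{"dx": 0.965,"dy": -0.553},{"dx": 0.965,"dy": -0.553},{"dx": 0.965,"dy": -0.553},{"dx": 0.965,"dy": -0.553},{"dx": 0.965,"dy": -0.553},{"dx": 0.965,"dy": -0.553},{"dx": 0.965,"dy": -0.553},{"dx": 0.965,"dy": -0.553},{"dx": 0.965,"dy": -0.553},{"dx": 0.965,"dy": -0.553}], fingers=60)

```text
schema error: expected keys dx, dy, dz, twist
```

Emit:
send_rows(commands=[{"dx": 0.965,"dy": -0.553},{"dx": 0.965,"dy": -0.553},{"dx": 0.965,"dy": -0.553},{"dx": 0.965,"dy": -0.553},{"dx": 0.965,"dy": -0.553},{"dx": 0.965,"dy": -0.553},{"dx": 0.965,"dy": -0.553},{"dx": 0.965,"dy": -0.553},{"dx": 0.965,"dy": -0.553},{"dx": 0.965,"dy": -0.553}])

```text
schema error: expected keys dx, dy, dz, twist
```

Emit:
send_rows(commands=[{"dx": 0.965,"dy": -0.553},{"dx": 0.965,"dy": -0.553},{"dx": 0.965,"dy": -0.553},{"dx": 0.965,"dy": -0.553},{"dx": 0.965,"dy": -0.553},{"dx": 0.965,"dy": -0.553},{"dx": 0.965,"dy": -0.553},{"dx": 0.965,"dy": -0.553},{"dx": 0.965,"dy": -0.553},{"dx": 0.965,"dy": -0.553}])

```text
schema error: expected keys dx, dy, dz, twist
```

Emit:
send_rows(commands=[{"twist": 0.75},{"twist": 0.74},{"dz": 1},{"dz": 1},{"dz": 1},{"dz": 1},{},{}])

```text
schema error: expected keys dx, dy, dz, twist
```

```bash
cat >> h.py <<'E'
def st():
    s=manip.observe(); o=s['orientation']; print('t%.2f'%s['time_s'],np.round(s['tcp_pos'],4),'psi %.4f'%np.arctan2(o[1][0],o[0][0]),'tilt',np.round(np.array(o)[:2,2],4),'F',np.round(s['ft_force'],1),'w %.4f gf %.1f q6 %.2f'%(s['width'],s['gripper_force'],s['q'][5])); return s
def to(x,y,z):
    s=st(); o=np.array(s['orientation']); print('units',np.round(o.T@(np.array([x,y,z])-s['tcp_pos'])/.02,2))
E
python3 - <<'E'
from h import *
to(.623,-.0712,.029); shot('scene','s1')
b=cv2.imread('pics/s1.png'); cv2.imwrite('pics/s1c.png',cv2.resize(b[100:250,160:360],None,fx=4,fy=4,interpolation=cv2.INTER_CUBIC))
E
```

```text
t0.10 [ 0.1604 -0.5515  0.2294] psi 0.2828 tilt [-0.0002  0.002 ] F [-0.6 -0.6 -0.3] w 0.0941 gf 0.0 q6 -0.15
units [ 28.91 -16.59  10.06]
```

View pics/s1c.png

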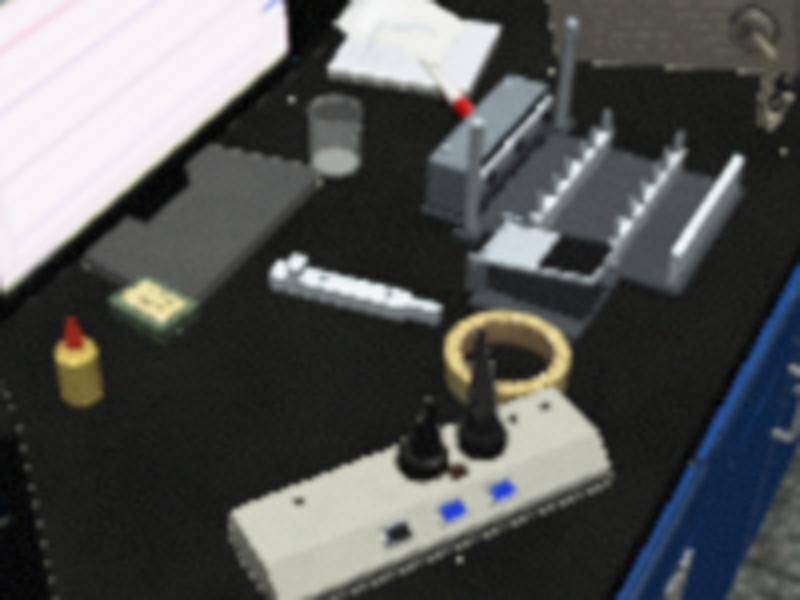

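All the keys are required, so the arm hasn't moved. The crop confirms R2 at (355,290), with its lug at the far end and its tongue near the tape.

Emit:
send_rows(commands=[{"dx": 0.965,"dy": -0.553,"dz": 0,"twist": 0},{"dx": 0.965,"dy": -0.553,"dz": 0,"twist": 0},{"dx": 0.965,"dy": -0.553,"dz": 0,"twist": 0},{"dx": 0.965,"dy": -0.553,"dz": 0,"twist": 0},{"dx": 0.965,"dy": -0.553,"dz": 0,"twist": 0},{"dx": 0.965,"dy": -0.553,"dz": 0,"twist": 0},{"dx": 0.965,"dy": -0.553,"dz": 0,"twist": 0},{"dx": 0.965,"dy": -0.553,"dz": 0,"twist": 0},{"dx": 0.965,"dy": -0.553,"dz": 0,"twist": 0},{"dx": 0.965,"dy": -0.553,"dz": 0,"twist": 0}], fingers=60, grip_force=25)

```text
time_s: 1.15
tcp_pos: [0.3153, -0.3912, 0.2301]
orientation: [[0.96, 0.279, -0.0], [0.279, -0.96, 0.001], [-0.0, -0.001, -1.0]]
ft_force: [-0.2, -0.3, -0.2]
width: 0.0601
gripper_force: 0.0
```

Emit:
send_rows(commands=[{"dx": 0.965,"dy": -0.553,"dz": 0,"twist": 0},{"dx": 0.965,"dy": -0.553,"dz": 0,"twist": 0},{"dx": 0.965,"dy": -0.553,"dz": 0,"twist": 0},{"dx": 0.965,"dy": -0.553,"dz": 0,"twist": 0},{"dx": 0.965,"dy": -0.553,"dz": 0,"twist": 0},{"dx": 0.965,"dy": -0.553,"dz": 0,"twist": 0},{"dx": 0.965,"dy": -0.553,"dz": 0,"twist": 0},{"dx": 0.965,"dy": -0.553,"dz": 0,"twist": 0},{"dx": 0.965,"dy": -0.553,"dz": 0,"twist": 0},{"dx": 0.965,"dy": -0.553,"dz": 0,"twist": 0}])

```text
time_s: 2.15
tcp_pos: [0.4697, -0.2311, 0.2301]
orientation: [[0.96, 0.279, -0.001], [0.279, -0.96, 0.0], [-0.0, -0.001, -1.0]]
ft_force: [-0.2, 0.3, -0.3]
width: 0.0596
gripper_force: 0.0
```

Emit:
send_rows(commands=[{"dx": 0.965,"dy": -0.553,"dz": 0,"twist": 0},{"dx": 0.965,"dy": -0.553,"dz": 0,"twist": 0},{"dx": 0.965,"dy": -0.553,"dz": 0,"twist": 0},{"dx": 0.965,"dy": -0.553,"dz": 0,"twist": 0},{"dx": 0.965,"dy": -0.553,"dz": 0,"twist": 0},{"dx": 0.965,"dy": -0.553,"dz": 0,"twist": 0},{"dx": 0.965,"dy": -0.553,"dz": 0,"twist": 0},{"dx": 0.965,"dy": -0.553,"dz": 0,"twist": 0},{"dx": 0.965,"dy": -0.553,"dz": 0,"twist": 0},{"dx": 0.965,"dy": -0.553,"dz": 0,"twist": 0}])

```text
time_s: 3.15
tcp_pos: [0.6241, -0.0712, 0.2299]
orientation: [[0.96, 0.279, -0.001], [0.279, -0.96, 0.0], [-0.001, -0.0, -1.0]]
ft_force: [0.4, -0.7, 0.1]
width: 0.0602
gripper_force: 0.0
```

Emit:
send_rows(commands=[{"dx": 0,"dy": 0,"dz": 0,"twist": 0.75},{"dx": 0,"dy": 0,"dz": 0,"twist": 0.74},{"dx": 0,"dy": 0,"dz": 1,"twist": 0},{"dx": 0,"dy": 0,"dz": 1,"twist": 0},{"dx": 0,"dy": 0,"dz": 1,"twist": 0},{"dx": 0,"dy": 0,"dz": 1,"twist": 0},{"dx": 0,"dy": 0,"dz": 0,"twist": 0},{"dx": 0,"dy": 0,"dz": 0,"twist": 0}])

```text
time_s: 3.95
tcp_pos: [0.6235, -0.0719, 0.15]
orientation: [[0.991, 0.133, -0.001], [0.133, -0.991, 0.0], [-0.001, -0.001, -1.0]]
ft_force: [0.4, -0.4, 0.9]
width: 0.06
gripper_force: 0.0
```

Run:
```python
from h import *
to(.623,-.0712,.029); b=shot('scene','s2')
m=(b.min(axis=2)>190).astype(np.uint8)
for z in [.016]:
  print(proj('scene',[.623,-.0712,.016]))
cv2.imwrite('pics/s2c.png',cv2.resize(b[100:250,160:360,::-1],None,fx=3,fy=3,interpolation=cv2.INTER_CUBIC))
```

```text
t3.95 [ 0.6235 -0.0719  0.15  ] psi 0.1338 tilt [-0.0014  0.0004] F [ 0.4 -0.4  0.9] w 0.0600 gf 0.0 q6 1.18
units [-0.01 -0.03  6.05]
[248.56860722 171.08379102]
```

View pics/s2c.png

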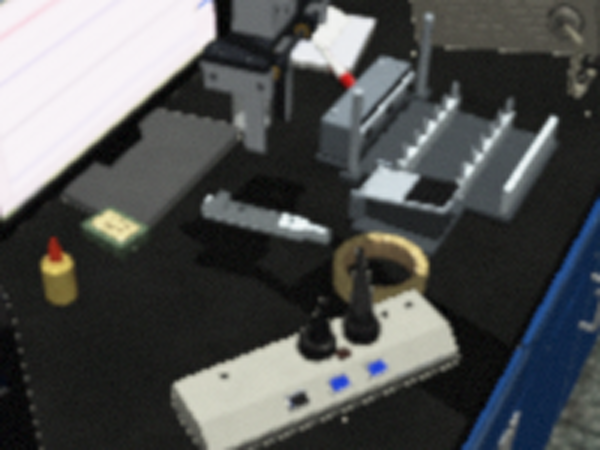

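The fingers are above R2's middle, so I'll lower, grip and lift.

Emit:
send_rows(commands=[{"dx": 0,"dy": 0,"dz": 1,"twist": 0},{"dx": 0,"dy": 0,"dz": 1,"twist": 0},{"dx": 0,"dy": 0,"dz": 1,"twist": 0},{"dx": 0,"dy": 0,"dz": 1,"twist": 0},{"dx": 0,"dy": 0,"dz": 1,"twist": 0},{"dx": 0,"dy": 0,"dz": 0.6,"twist": 0},{"dx": 0,"dy": 0,"dz": 0.45,"twist": 0},{"dx": 0,"dy": 0,"dz": 0,"twist": 0},{"dx": 0,"dy": 0,"dz": 0,"twist": 0}])

```text
time_s: 4.9
tcp_pos: [0.6246, -0.0722, 0.0304]
orientation: [[0.991, 0.133, 0.002], [0.133, -0.991, -0.0], [0.001, 0.001, -1.0]]
ft_force: [-0.1, -0.2, -0.5]
width: 0.0599
gripper_force: 0.0
```

Emit:
send_rows(commands=[{"dx": 0,"dy": 0,"dz": 0,"twist": 0},{"dx": 0,"dy": 0,"dz": 0,"twist": 0},{"dx": 0,"dy": 0,"dz": 0,"twist": 0},{"dx": 0,"dy": 0,"dz": 0,"twist": 0},{"dx": 0,"dy": 0,"dz": 0,"twist": 0},{"dx": 0,"dy": 0,"dz": 0,"twist": 0},{"dx": 0,"dy": 0,"dz": 0,"twist": 0},{"dx": 0,"dy": 0,"dz": 0,"twist": 0}], fingers=0, grip_force=25)

```text
time_s: 5.7
tcp_pos: [0.6239, -0.0717, 0.0296]
orientation: [[0.991, 0.133, -0.0], [0.133, -0.991, 0.0], [-0.0, -0.0, -1.0]]
ft_force: [0.0, 0.8, 2.0]
width: 0.0195
gripper_force: 25.0
```

Emit:
send_rows(commands=[{"dx": 0,"dy": 0,"dz": -0.5,"twist": 0},{"dx": 0,"dy": 0,"dz": -1,"twist": 0},{"dx": 0,"dy": 0,"dz": -1,"twist": 0},{"dx": 0,"dy": 0,"dz": -1,"twist": 0},{"dx": 0,"dy": 0,"dz": -1,"twist": 0},{"dx": 0,"dy": 0,"dz": -1,"twist": 0},{"dx": 0,"dy": 0,"dz": -1,"twist": 0},{"dx": 0,"dy": 0,"dz": -1,"twist": 0},{"dx": 0,"dy": 0,"dz": -1,"twist": 0},{"dx": 0,"dy": 0,"dz": -1,"twist": 0}])

```text
time_s: 6.7
tcp_pos: [0.6236, -0.0722, 0.2205]
orientation: [[0.991, 0.133, -0.0], [0.133, -0.991, -0.001], [-0.0, 0.001, -1.0]]
ft_force: [-0.3, 0.0, -1.0]
width: 0.0197
gripper_force: 25.0
```

Run:
```python
from h import *
to(.487,-.3577,.22)
```

```text
t6.70 [ 0.6236 -0.0722  0.2205] psi 0.1336 tilt [-0.0001 -0.0005] F [-0.3  0.  -1. ] w 0.0197 gf 25.0 q6 1.18
units [-8.67 13.24  0.04]
```

Emit:
send_rows(commands=[{"dx": -0.62,"dy": 0.946,"dz": 0,"twist": 0},{"dx": -0.62,"dy": 0.946,"dz": 0,"twist": 0},{"dx": -0.62,"dy": 0.946,"dz": 0,"twist": 0},{"dx": -0.62,"dy": 0.946,"dz": 0,"twist": 0},{"dx": -0.62,"dy": 0.946,"dz": 0,"twist": 0},{"dx": -0.62,"dy": 0.946,"dz": 0,"twist": 0},{"dx": -0.62,"dy": 0.946,"dz": 0,"twist": 0}])

```text
time_s: 7.4
tcp_pos: [0.5548, -0.2158, 0.2198]
orientation: [[0.991, 0.133, -0.0], [0.133, -0.991, -0.001], [-0.0, 0.001, -1.0]]
ft_force: [-0.1, 0.5, -0.5]
width: 0.0199
gripper_force: 25.0
```

Emit:
send_rows(commands=[{"dx": -0.62,"dy": 0.946,"dz": 0,"twist": 0},{"dx": -0.62,"dy": 0.946,"dz": 0,"twist": 0},{"dx": -0.62,"dy": 0.946,"dz": 0,"twist": 0},{"dx": -0.62,"dy": 0.946,"dz": 0,"twist": 0},{"dx": -0.62,"dy": 0.946,"dz": 0,"twist": 0},{"dx": -0.62,"dy": 0.946,"dz": 0,"twist": 0},{"dx": -0.62,"dy": 0.946,"dz": 0,"twist": 0}])

```text
time_s: 8.1
tcp_pos: [0.4863, -0.3586, 0.2198]
orientation: [[0.991, 0.133, -0.0], [0.133, -0.991, -0.0], [-0.0, 0.0, -1.0]]
ft_force: [0.0, 0.1, -1.3]
width: 0.0195
gripper_force: 25.0
```

Emit:
send_rows(commands=[{"dx": 0,"dy": 0,"dz": 0,"twist": -1},{"dx": 0,"dy": 0,"dz": 0,"twist": -1},{"dx": 0,"dy": 0,"dz": 0,"twist": -1},{"dx": 0,"dy": 0,"dz": 0,"twist": -1},{"dx": 0,"dy": 0,"dz": 0,"twist": -1},{"dx": 0,"dy": 0,"dz": 0,"twist": -1},{"dx": 0,"dy": 0,"dz": 0,"twist": -1},{"dx": 0,"dy": 0,"dz": 0,"twist": -1},{"dx": 0,"dy": 0,"dz": 0,"twist": -1},{"dx": 0,"dy": 0,"dz": 0,"twist": -1}])

```text
time_s: 9.1
tcp_pos: [0.4868, -0.3578, 0.2197]
orientation: [[0.42, 0.908, -0.0], [0.908, -0.42, -0.0], [-0.001, -0.0, -1.0]]
ft_force: [0.2, -0.3, -2.2]
width: 0.0199
gripper_force: 25.0
```

Emit:
send_rows(commands=[{"dx": 0,"dy": 0,"dz": 0,"twist": -1},{"dx": 0,"dy": 0,"dz": 0,"twist": -1},{"dx": 0,"dy": 0,"dz": 0,"twist": -1},{"dx": 0,"dy": 0,"dz": 0,"twist": -1},{"dx": 0,"dy": 0,"dz": 0,"twist": -1},{"dx": 0,"dy": 0,"dz": 0,"twist": -1},{"dx": 0,"dy": 0,"dz": 0,"twist": -1},{"dx": 0,"dy": 0,"dz": 0,"twist": -1},{"dx": 0,"dy": 0,"dz": 0,"twist": -1},{"dx": 0,"dy": 0,"dz": 0,"twist": -1}])

```text
time_s: 10.1
tcp_pos: [0.4868, -0.3578, 0.2197]
orientation: [[-0.537, 0.844, -0.0], [0.844, 0.537, -0.0], [-0.0, -0.0, -1.0]]
ft_force: [-0.4, -0.5, -0.8]
width: 0.0193
gripper_force: 25.0
```

Emit:
send_rows(commands=[{"dx": 0,"dy": 0,"dz": 0,"twist": -1},{"dx": 0,"dy": 0,"dz": 0,"twist": -1},{"dx": 0,"dy": 0,"dz": 0,"twist": -1},{"dx": 0,"dy": 0,"dz": 0,"twist": -1},{"dx": 0,"dy": 0,"dz": 0,"twist": -1},{"dx": 0,"dy": 0,"dz": 0,"twist": -1},{"dx": 0,"dy": 0,"dz": 0,"twist": -1},{"dx": 0,"dy": 0,"dz": 0,"twist": -1},{"dx": 0,"dy": 0,"dz": 0,"twist": -1},{"dx": 0,"dy": 0,"dz": 0,"twist": -1.0}])

```text
time_s: 11.1
tcp_pos: [0.4868, -0.3578, 0.2197]
orientation: [[-1.0, 0.004, -0.0], [0.004, 1.0, -0.0], [0.0, -0.0, -1.0]]
ft_force: [0.3, 0.6, -1.2]
width: 0.0195
gripper_force: 25.0
```

Emit:
send_rows(commands=[{"dx": 0,"dy": 0,"dz": 0,"twist": -0.08},{"dx": 0,"dy": 0,"dz": 0,"twist": 0},{"dx": 0,"dy": 0,"dz": 0,"twist": 0},{"dx": 0,"dy": 0,"dz": 0,"twist": 0}])

```text
time_s: 11.5
tcp_pos: [0.4871, -0.3576, 0.2195]
orientation: [[-1.0, 0.001, -0.0], [0.001, 1.0, 0.0], [0.0, 0.0, -1.0]]
ft_force: [-0.2, 0.1, -0.2]
width: 0.0196
gripper_force: 25.0
```

Run:
```python
from h import *
to(.487,-.3577,.12); b=shot('scene','s3')
cv2.imwrite('pics/s3c.png',cv2.resize(b[60:220,220:400,::-1],None,fx=3.5,fy=3.5,interpolation=cv2.INTER_CUBIC))
```

```text
t11.50 [ 0.4871 -0.3576  0.2195] psi 3.1409 tilt [-0.0001  0.    ] F [-0.2  0.1 -0.2] w 0.0196 gf 25.0 q6 -2.35
units [ 0.   -0.    4.97]
```

View pics/s3c.png

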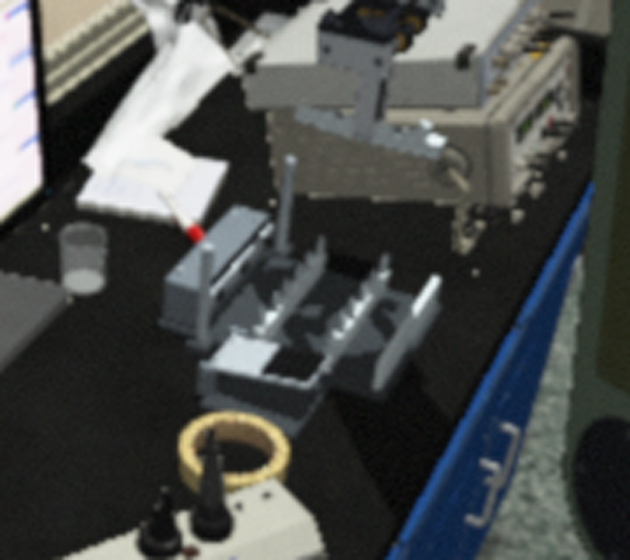

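The lug faces the robot and the tongue faces the ram, centred over lane 1. Lowering now.

Emit:
send_rows(commands=[{"dx": 0,"dy": 0,"dz": 1,"twist": 0},{"dx": 0,"dy": 0,"dz": 1,"twist": 0},{"dx": 0,"dy": 0,"dz": 1,"twist": 0},{"dx": 0,"dy": 0,"dz": 1,"twist": 0},{"dx": 0,"dy": 0,"dz": 1,"twist": 0},{"dx": 0,"dy": 0,"dz": 0.7,"twist": 0},{"dx": 0,"dy": 0,"dz": 0.5,"twist": 0},{"dx": 0,"dy": 0,"dz": 0,"twist": 0}])

```text
time_s: 12.35
tcp_pos: [0.4863, -0.3569, 0.0939]
orientation: [[-1.0, -0.0, -0.002], [-0.0, 1.0, 0.002], [0.002, 0.002, -1.0]]
ft_force: [0.0, -0.8, -1.1]
width: 0.0196
gripper_force: 25.0
```

Emit:
send_rows(commands=[{"dx": 0,"dy": 0,"dz": 0.4,"twist": 0},{"dx": 0,"dy": 0,"dz": 0.3,"twist": 0},{"dx": 0,"dy": 0,"dz": 0.3,"twist": 0},{"dx": 0,"dy": 0,"dz": 0.25,"twist": 0},{"dx": 0,"dy": 0,"dz": 0.2,"twist": 0},{"dx": 0,"dy": 0,"dz": 0,"twist": 0},{"dx": 0,"dy": 0,"dz": 0,"twist": 0}])

```text
time_s: 13.05
tcp_pos: [0.4872, -0.3577, 0.0664]
orientation: [[-1.0, -0.0, 0.0], [-0.0, 1.0, -0.0], [-0.0, -0.0, -1.0]]
ft_force: [0.8, 1.0, -0.6]
width: 0.0199
gripper_force: 25.0
```

Run:
```python
from h import *
to(.487,-.3577,.065); b=shot('scene','s4')
cv2.imwrite('pics/s4c.png',cv2.resize(b[90:190,250:380,::-1],None,fx=5,fy=5,interpolation=cv2.INTER_CUBIC))
```

```text
t13.05 [ 0.4872 -0.3577  0.0664] psi -3.1414 tilt [ 0. -0.] F [ 0.8  1.  -0.6] w 0.0199 gf 25.0 q6 -2.35
units [ 0.01 -0.    0.07]
```

View pics/s4c.png

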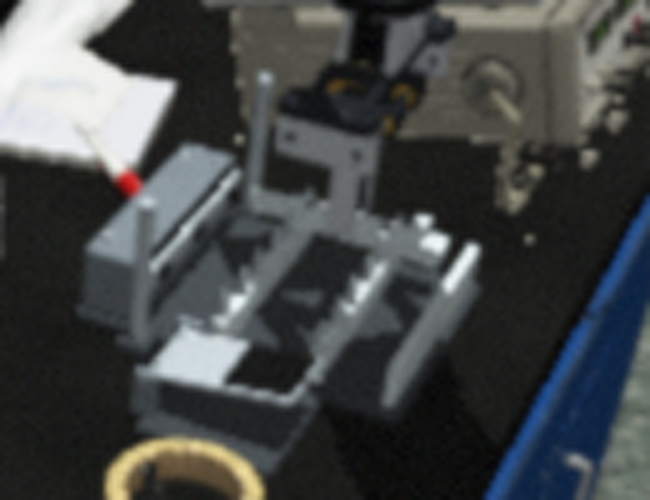

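Rail is between the pins in lane 1. Release, lift and go to R1.

Emit:
send_rows(commands=[{"dx": 0,"dy": 0,"dz": 0,"twist": 0},{"dx": 0,"dy": 0,"dz": 0,"twist": 0},{"dx": 0,"dy": 0,"dz": 0,"twist": 0},{"dx": 0,"dy": 0,"dz": 0,"twist": 0}], fingers=44)

```text
time_s: 13.5
tcp_pos: [0.4873, -0.3578, 0.0667]
orientation: [[-1.0, -0.0, 0.0], [-0.0, 1.0, -0.0], [-0.0, -0.0, -1.0]]
ft_force: [-0.4, 0.5, 0.5]
width: 0.0438
gripper_force: 0.0
```

Emit:
send_rows(commands=[{"dx": 0,"dy": 0,"dz": -0.5,"twist": 0},{"dx": 0,"dy": 0,"dz": -0.7,"twist": 0},{"dx": 0,"dy": 0,"dz": -1,"twist": 0},{"dx": 0,"dy": 0,"dz": -1,"twist": 0},{"dx": 0,"dy": 0,"dz": -1,"twist": 0},{"dx": 0,"dy": 0,"dz": -1,"twist": 0},{"dx": 0,"dy": 0,"dz": -1,"twist": 0},{"dx": 0,"dy": 0,"dz": -1,"twist": 0},{"dx": 0,"dy": 0,"dz": -1,"twist": 0}])

```text
time_s: 14.4
tcp_pos: [0.4873, -0.3578, 0.2331]
orientation: [[-1.0, -0.0, 0.002], [-0.0, 1.0, -0.001], [-0.002, -0.001, -1.0]]
ft_force: [-0.0, -0.6, -1.1]
width: 0.0439
gripper_force: 0.0
```

Emit:
send_rows(commands=[{"dx": 0.1,"dy": 0.956,"dz": 0,"twist": 0},{"dx": 0.1,"dy": 0.956,"dz": 0,"twist": 0},{"dx": 0.1,"dy": 0.956,"dz": 0,"twist": 0},{"dx": 0.1,"dy": 0.956,"dz": 0,"twist": 0},{"dx": 0.1,"dy": 0.956,"dz": 0,"twist": 0},{"dx": 0.1,"dy": 0.956,"dz": 0,"twist": 0},{"dx": 0.1,"dy": 0.956,"dz": 0,"twist": 0},{"dx": 0.1,"dy": 0.956,"dz": 0,"twist": 0},{"dx": 0.1,"dy": 0.956,"dz": 0,"twist": 0}])

```text
time_s: 15.3
tcp_pos: [0.4689, -0.184, 0.2305]
orientation: [[-1.0, -0.0, -0.0], [-0.0, 1.0, 0.0], [0.0, 0.0, -1.0]]
ft_force: [0.3, -1.0, -0.2]
width: 0.0441
gripper_force: 0.0
```

Emit:
send_rows(commands=[{"dx": 0.1,"dy": 0.956,"dz": 0,"twist": 0},{"dx": 0.1,"dy": 0.956,"dz": 0,"twist": 0},{"dx": 0.1,"dy": 0.956,"dz": 0,"twist": 0},{"dx": 0.1,"dy": 0.956,"dz": 0,"twist": 0},{"dx": 0.1,"dy": 0.956,"dz": 0,"twist": 0},{"dx": 0.1,"dy": 0.956,"dz": 0,"twist": 0},{"dx": 0.1,"dy": 0.956,"dz": 0,"twist": 0},{"dx": 0.1,"dy": 0.956,"dz": 0,"twist": 0},{"dx": 0.1,"dy": 0.956,"dz": 0,"twist": 0}])

```text
time_s: 16.2
tcp_pos: [0.4505, -0.012, 0.2305]
orientation: [[-1.0, -0.0, 0.0], [-0.0, 1.0, 0.0], [-0.0, 0.0, -1.0]]
ft_force: [-0.1, -0.4, -0.4]
width: 0.044
gripper_force: 0.0
```

Run:
```python
from h import *
to(.414,.331,.23); a=shot('scene','s5'); b=shot('top','t5')
k=lambda im,x0,y0,x1,y1,w,h:cv2.resize(im[y0:y1,x0:x1,::-1],(w,h),interpolation=cv2.INTER_CUBIC)
cv2.imwrite('pics/c5.png',np.vstack([np.hstack([k(b,150,200,200,265,400,520),k(b,320,160,395,250,400,480)[:520] if 0 else k(b,330,170,390,248,400,520)])]))
m=(b.min(axis=2)>190).astype(np.uint8)
n,l,s,c=cv2.connectedComponentsWithStats(m)
for i in range(1,n):
    if 80<s[i][4]<900 and s[i][1]>130 and 130<c[i][0]<300: print(np.round(c[i],1),s[i])
```

```text
t16.20 [ 0.4505 -0.012   0.2305] psi -3.1412 tilt [0.0001 0.    ] F [-0.1 -0.4 -0.4] w 0.0440 gf 0.0 q6 -1.79
units [ 1.82 17.15  0.02]
[221.7 208. ] [198 189  48  43 721]
[173.4 235.9] [170 212   8  45 257]
[266.3 241.3] [260 237  14  11  87]
[227.6 319.1] [224 314   9  12  86]
```

View pics/c5.png

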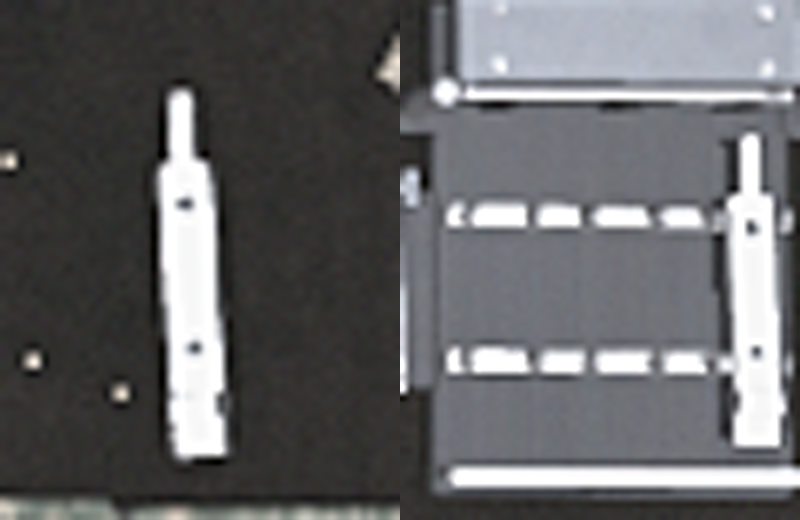

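Rail 2 sits cleanly in lane 1, with a gap to the stop bar and to the ram. R1 hasn't moved (173,236).

Emit:
send_rows(commands=[{"dx": 0.1,"dy": 0.953,"dz": 0,"twist": 0},{"dx": 0.1,"dy": 0.953,"dz": 0,"twist": 0},{"dx": 0.1,"dy": 0.953,"dz": 0,"twist": 0},{"dx": 0.1,"dy": 0.953,"dz": 0,"twist": 0},{"dx": 0.1,"dy": 0.953,"dz": 0,"twist": 0},{"dx": 0.1,"dy": 0.953,"dz": 0,"twist": 0},{"dx": 0.1,"dy": 0.953,"dz": 0,"twist": 0},{"dx": 0.1,"dy": 0.953,"dz": 0,"twist": 0},{"dx": 0.1,"dy": 0.953,"dz": 0,"twist": 0}], fingers=60)

```text
time_s: 17.2
tcp_pos: [0.433, 0.1583, 0.2304]
orientation: [[-1.0, 0.0, 0.0], [0.0, 1.0, -0.001], [-0.0, -0.001, -1.0]]
ft_force: [0.4, -0.6, 0.4]
width: 0.0601
gripper_force: 0.0
```

Emit:
send_rows(commands=[{"dx": 0.1,"dy": 0.953,"dz": 0,"twist": 0},{"dx": 0.1,"dy": 0.953,"dz": 0,"twist": 0},{"dx": 0.1,"dy": 0.953,"dz": 0,"twist": 0},{"dx": 0.1,"dy": 0.953,"dz": 0,"twist": 0},{"dx": 0.1,"dy": 0.953,"dz": 0,"twist": 0},{"dx": 0.1,"dy": 0.953,"dz": 0,"twist": 0},{"dx": 0.1,"dy": 0.953,"dz": 0,"twist": 0},{"dx": 0.1,"dy": 0.953,"dz": 0,"twist": 0},{"dx": 0.1,"dy": 0.953,"dz": 0,"twist": 0}])

```text
time_s: 18.1
tcp_pos: [0.4151, 0.3299, 0.2304]
orientation: [[-1.0, 0.0, 0.0], [0.0, 1.0, -0.001], [-0.0, -0.001, -1.0]]
ft_force: [-0.2, 0.3, 0.2]
width: 0.0599
gripper_force: 0.0
```

Emit:
send_rows(commands=[{"dx": 0,"dy": 0,"dz": 0,"twist": -0.75},{"dx": 0,"dy": 0,"dz": 1,"twist": 0},{"dx": 0,"dy": 0,"dz": 1,"twist": 0},{"dx": 0,"dy": 0,"dz": 1,"twist": 0},{"dx": 0,"dy": 0,"dz": 1,"twist": 0},{"dx": 0,"dy": 0,"dz": 0,"twist": 0},{"dx": 0,"dy": 0,"dz": 0,"twist": 0}])

```text
time_s: 18.8
tcp_pos: [0.4151, 0.3293, 0.1505]
orientation: [[-0.997, -0.075, -0.0], [-0.075, 0.997, -0.001], [0.0, -0.0, -1.0]]
ft_force: [-0.2, -0.7, 0.4]
width: 0.0599
gripper_force: 0.0
```

Run:
```python
from h import *
to(.414,.331,.0297); a=shot('scene','s6')
print(proj('scene',[.414,.331,.016]))
cv2.imwrite('pics/s6c.png',cv2.resize(a[220:340,170:330,::-1],None,fx=4,fy=4,interpolation=cv2.INTER_CUBIC))
```

```text
t18.80 [0.4151 0.3293 0.1505] psi -3.0666 tilt [-0.0004 -0.0005] F [-0.2 -0.7  0.4] w 0.0599 gf 0.0 q6 -1.14
units [0.04 0.09 6.04]
[242.04802955 287.49702238]
```

View pics/s6c.png

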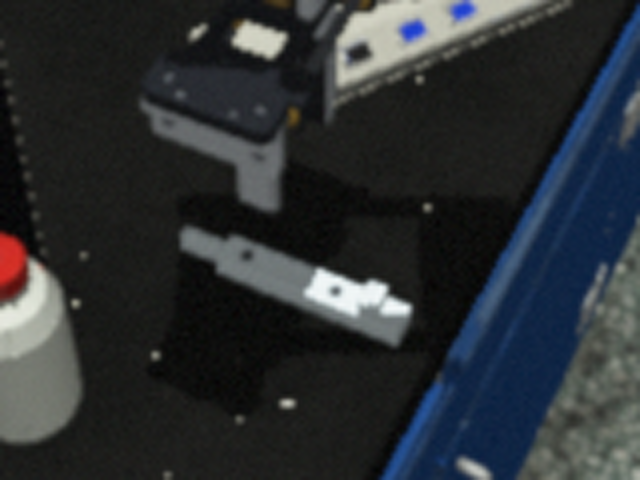

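Emit:
send_rows(commands=[{"dx": 0,"dy": 0,"dz": 1,"twist": 0},{"dx": 0,"dy": 0,"dz": 1,"twist": 0},{"dx": 0,"dy": 0,"dz": 1,"twist": 0},{"dx": 0,"dy": 0,"dz": 1,"twist": 0},{"dx": 0,"dy": 0,"dz": 1,"twist": 0},{"dx": 0,"dy": 0,"dz": 0.6,"twist": 0},{"dx": 0,"dy": 0,"dz": 0.44,"twist": 0},{"dx": 0,"dy": 0,"dz": 0,"twist": 0},{"dx": 0,"dy": 0,"dz": 0,"twist": 0}])

```text
time_s: 19.75
tcp_pos: [0.4157, 0.33, 0.0305]
orientation: [[-0.997, -0.075, 0.001], [-0.075, 0.997, 0.001], [-0.001, 0.001, -1.0]]
ft_force: [-0.3, -0.6, 0.7]
width: 0.0601
gripper_force: 0.0
```

Emit:
send_rows(commands=[{"dx": 0,"dy": 0,"dz": 0,"twist": 0},{"dx": 0,"dy": 0,"dz": 0,"twist": 0},{"dx": 0,"dy": 0,"dz": 0,"twist": 0},{"dx": 0,"dy": 0,"dz": 0,"twist": 0},{"dx": 0,"dy": 0,"dz": 0,"twist": 0},{"dx": 0,"dy": 0,"dz": 0,"twist": 0},{"dx": 0,"dy": 0,"dz": 0,"twist": 0},{"dx": 0,"dy": 0,"dz": 0,"twist": 0}], fingers=0, grip_force=25)

```text
time_s: 20.55
tcp_pos: [0.4151, 0.3298, 0.0298]
orientation: [[-0.997, -0.075, 0.0], [-0.075, 0.997, 0.0], [-0.0, 0.0, -1.0]]
ft_force: [-0.7, 0.9, 1.6]
width: 0.0196
gripper_force: 25.0
```

Emit:
send_rows(commands=[{"dx": 0,"dy": 0,"dz": -0.5,"twist": 0},{"dx": 0,"dy": 0,"dz": -1,"twist": 0},{"dx": 0,"dy": 0,"dz": -1,"twist": 0},{"dx": 0,"dy": 0,"dz": -1,"twist": 0},{"dx": 0,"dy": 0,"dz": -1,"twist": 0},{"dx": 0,"dy": 0,"dz": -1,"twist": 0},{"dx": 0,"dy": 0,"dz": -1,"twist": 0},{"dx": 0,"dy": 0,"dz": -1,"twist": 0},{"dx": 0,"dy": 0,"dz": -1,"twist": 0},{"dx": 0,"dy": 0,"dz": -1,"twist": 0}])

```text
time_s: 21.55
tcp_pos: [0.4146, 0.3292, 0.2206]
orientation: [[-0.997, -0.075, -0.0], [-0.075, 0.997, -0.001], [0.0, -0.001, -1.0]]
ft_force: [1.7, 0.4, -2.3]
width: 0.0199
gripper_force: 25.0
```

Emit:
send_rows(commands=[{"dx": -0.04,"dy": -0.984,"dz": 0,"twist": 0},{"dx": -0.04,"dy": -0.984,"dz": 0,"twist": 0},{"dx": -0.04,"dy": -0.984,"dz": 0,"twist": 0},{"dx": -0.04,"dy": -0.984,"dz": 0,"twist": 0},{"dx": -0.04,"dy": -0.984,"dz": 0,"twist": 0},{"dx": -0.04,"dy": -0.984,"dz": 0,"twist": 0},{"dx": -0.04,"dy": -0.984,"dz": 0,"twist": 0},{"dx": -0.04,"dy": -0.984,"dz": 0,"twist": 0}])

```text
time_s: 22.35
tcp_pos: [0.4328, 0.1721, 0.2198]
orientation: [[-0.997, -0.075, -0.0], [-0.075, 0.997, -0.0], [0.0, -0.0, -1.0]]
ft_force: [1.2, -0.5, -2.4]
width: 0.0195
gripper_force: 25.0
```

Emit:
send_rows(commands=[{"dx": -0.04,"dy": -0.984,"dz": 0,"twist": 0},{"dx": -0.04,"dy": -0.984,"dz": 0,"twist": 0},{"dx": -0.04,"dy": -0.984,"dz": 0,"twist": 0},{"dx": -0.04,"dy": -0.984,"dz": 0,"twist": 0},{"dx": -0.04,"dy": -0.984,"dz": 0,"twist": 0},{"dx": -0.04,"dy": -0.984,"dz": 0,"twist": 0},{"dx": -0.04,"dy": -0.984,"dz": 0,"twist": 0},{"dx": -0.04,"dy": -0.984,"dz": 0,"twist": 0}])

```text
time_s: 23.15
tcp_pos: [0.4509, 0.0157, 0.2198]
orientation: [[-0.997, -0.075, -0.0], [-0.075, 0.997, -0.0], [0.0, -0.0, -1.0]]
ft_force: [0.4, -1.0, -0.9]
width: 0.0199
gripper_force: 25.0
```

Emit:
send_rows(commands=[{"dx": -0.04,"dy": -0.984,"dz": 0,"twist": 0},{"dx": -0.04,"dy": -0.984,"dz": 0,"twist": 0},{"dx": -0.04,"dy": -0.984,"dz": 0,"twist": 0},{"dx": -0.04,"dy": -0.984,"dz": 0,"twist": 0},{"dx": -0.04,"dy": -0.984,"dz": 0,"twist": 0},{"dx": -0.04,"dy": -0.984,"dz": 0,"twist": 0},{"dx": -0.04,"dy": -0.984,"dz": 0,"twist": 0},{"dx": -0.04,"dy": -0.984,"dz": 0,"twist": 0}])

```text
time_s: 23.95
tcp_pos: [0.4691, -0.1407, 0.2198]
orientation: [[-0.997, -0.075, -0.001], [-0.075, 0.997, 0.0], [0.001, 0.0, -1.0]]
ft_force: [0.3, -0.7, -1.0]
width: 0.0199
gripper_force: 25.0
```

Emit:
send_rows(commands=[{"dx": -0.04,"dy": -0.984,"dz": 0,"twist": 0},{"dx": -0.04,"dy": -0.984,"dz": 0,"twist": 0},{"dx": -0.04,"dy": -0.984,"dz": 0,"twist": 0},{"dx": -0.04,"dy": -0.984,"dz": 0,"twist": 0},{"dx": -0.04,"dy": -0.984,"dz": 0,"twist": 0},{"dx": -0.04,"dy": -0.984,"dz": 0,"twist": 0},{"dx": -0.04,"dy": -0.984,"dz": 0,"twist": 0},{"dx": -0.04,"dy": -0.984,"dz": 0,"twist": 0},{"dx": 0,"dy": 0,"dz": 0,"twist": 0.75},{"dx": 0,"dy": 0,"dz": 0,"twist": 0}])

```text
time_s: 24.95
tcp_pos: [0.4879, -0.2978, 0.2194]
orientation: [[-1.0, 0.001, -0.0], [0.001, 1.0, 0.0], [0.0, 0.0, -1.0]]
ft_force: [-0.5, 0.2, -1.6]
width: 0.0196
gripper_force: 25.0
```

Run:
```python
from h import *
to(.487,-.2976,.0666); shot('scene','s7')
```

```text
t24.95 [ 0.4879 -0.2978  0.2194] psi 3.1407 tilt [-0.0003  0.0003] F [-0.5  0.2 -1.6] w 0.0196 gf 25.0 q6 -2.27
units [0.04 0.01 7.64]
```

Emit:
send_rows(commands=[{"dx": 0,"dy": 0,"dz": 1,"twist": 0},{"dx": 0,"dy": 0,"dz": 1,"twist": 0},{"dx": 0,"dy": 0,"dz": 1,"twist": 0},{"dx": 0,"dy": 0,"dz": 1,"twist": 0},{"dx": 0,"dy": 0,"dz": 1,"twist": 0},{"dx": 0,"dy": 0,"dz": 0.7,"twist": 0},{"dx": 0,"dy": 0,"dz": 0.5,"twist": 0},{"dx": 0,"dy": 0,"dz": 0,"twist": 0}])

```text
time_s: 25.8
tcp_pos: [0.4871, -0.2957, 0.0942]
orientation: [[-1.0, -0.001, -0.002], [-0.001, 1.0, 0.002], [0.002, 0.002, -1.0]]
ft_force: [-0.1, -0.2, -1.1]
width: 0.0198
gripper_force: 25.0
```

Emit:
send_rows(commands=[{"dx": 0,"dy": 0,"dz": 0.4,"twist": 0},{"dx": 0,"dy": 0,"dz": 0.3,"twist": 0},{"dx": 0,"dy": 0,"dz": 0.3,"twist": 0},{"dx": 0,"dy": 0,"dz": 0.25,"twist": 0},{"dx": 0,"dy": 0,"dz": 0.2,"twist": 0},{"dx": 0,"dy": 0,"dz": 0,"twist": 0},{"dx": 0,"dy": 0,"dz": 0,"twist": 0}])

```text
time_s: 26.5
tcp_pos: [0.4879, -0.2965, 0.0666]
orientation: [[-1.0, -0.0, -0.0], [-0.0, 1.0, 0.0], [0.0, 0.0, -1.0]]
ft_force: [0.2, -0.8, -1.9]
width: 0.0196
gripper_force: 25.0
```

Emit:
send_rows(commands=[{"dx": 0,"dy": 0,"dz": 0,"twist": 0},{"dx": 0,"dy": 0,"dz": 0,"twist": 0},{"dx": 0,"dy": 0,"dz": 0,"twist": 0},{"dx": 0,"dy": 0,"dz": 0,"twist": 0}], fingers=44)

```text
time_s: 26.9
tcp_pos: [0.4881, -0.2967, 0.067]
orientation: [[-1.0, -0.0, 0.001], [-0.0, 1.0, -0.0], [-0.001, -0.0, -1.0]]
ft_force: [-0.9, -0.4, 0.4]
width: 0.0434
gripper_force: 0.0
```

Emit:
send_rows(commands=[{"dx": 0,"dy": 0,"dz": -0.5,"twist": 0},{"dx": 0,"dy": 0,"dz": -0.7,"twist": 0},{"dx": 0,"dy": 0,"dz": -1,"twist": 0},{"dx": 0,"dy": 0,"dz": -1,"twist": 0},{"dx": 0,"dy": 0,"dz": -1,"twist": 0},{"dx": 0,"dy": 0,"dz": -1,"twist": 0},{"dx": 0,"dy": 0,"dz": -1,"twist": 0}])

```text
time_s: 27.6
tcp_pos: [0.4882, -0.2967, 0.1932]
orientation: [[-1.0, -0.0, 0.002], [-0.0, 1.0, -0.001], [-0.002, -0.001, -1.0]]
ft_force: [0.2, 0.1, -0.2]
width: 0.0439
gripper_force: 0.0
```

Emit:
send_rows(commands=[{"dx": 0.176,"dy": 0.99,"dz": 0,"twist": 0},{"dx": 0.176,"dy": 0.99,"dz": 0,"twist": 0},{"dx": 0.176,"dy": 0.99,"dz": 0,"twist": 0},{"dx": 0.176,"dy": 0.99,"dz": 0,"twist": 0},{"dx": 0.176,"dy": 0.99,"dz": 0,"twist": 0},{"dx": 0.176,"dy": 0.99,"dz": 0,"twist": 0},{"dx": 0.176,"dy": 0.99,"dz": 0,"twist": 0},{"dx": 0,"dy": 0,"dz": 0,"twist": 0}], fingers=0)

```text
time_s: 28.4
tcp_pos: [0.4624, -0.1551, 0.1905]
orientation: [[-1.0, -0.003, -0.001], [-0.003, 1.0, 0.001], [0.001, 0.001, -1.0]]
ft_force: [0.0, -0.8, 0.8]
width: 0.0002
gripper_force: 0.0
```

Run:
```python
from h import *
to(.4624,-.1591,.08); a=shot('scene','s8');b=shot('top','t8')
k=lambda im,x0,y0,x1,y1,w,h:cv2.resize(im[y0:y1,x0:x1,::-1],(w,h),interpolation=cv2.INTER_CUBIC)
cv2.imwrite('pics/c8.png',np.hstack([k(b,330,170,390,248,400,520),k(a,260,100,350,217,400,520)]))
```

```text
t28.40 [ 0.4624 -0.1551  0.1905] psi -3.1385 tilt [-0.0008  0.001 ] F [ 0.  -0.8  0.8] w 0.0002 gf 0.0 q6 -2.08
units [-0.   -0.2   5.52]
```

View pics/c8.png

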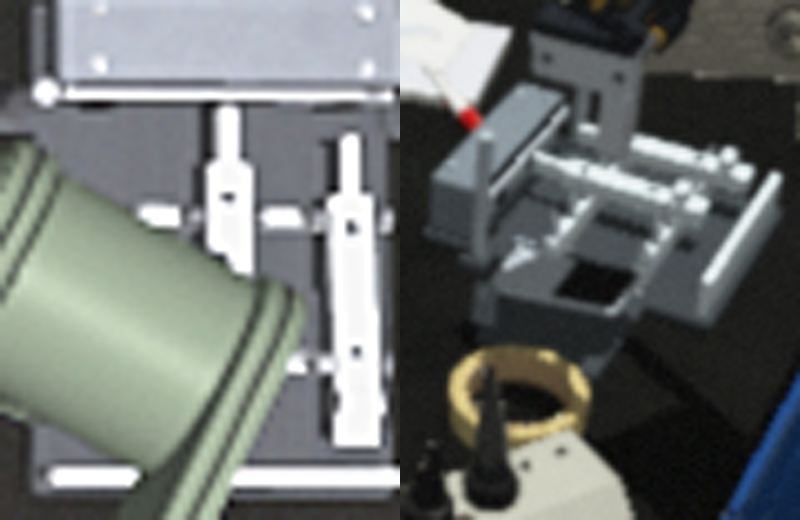

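Both rails look flat in lanes 1 and 2, tongues towards the ram. Pressing the pedal.

Emit:
send_rows(commands=[{"dx": 0,"dy": -0.2,"dz": 1,"twist": 0},{"dx": 0,"dy": 0,"dz": 1,"twist": 0},{"dx": 0,"dy": 0,"dz": 1,"twist": 0},{"dx": 0,"dy": 0,"dz": 1,"twist": 0},{"dx": 0,"dy": 0,"dz": 1,"twist": 0},{"dx": 0,"dy": 0,"dz": 0.5,"twist": 0},{"dx": 0,"dy": 0,"dz": 0,"twist": 0}])

```text
time_s: 29.2
tcp_pos: [0.4624, -0.162, 0.0793]
orientation: [[-1.0, 0.001, -0.002], [0.001, 1.0, 0.001], [0.002, 0.001, -1.0]]
ft_force: [-0.1, -0.2, -0.3]
width: 0.0007
gripper_force: 0.0
```

Emit:
send_rows(commands=[{"dx": 0,"dy": 0,"dz": 0.2,"twist": 0},{"dx": 0,"dy": 0,"dz": 0.2,"twist": 0},{"dx": 0,"dy": 0,"dz": 0.2,"twist": 0},{"dx": 0,"dy": 0,"dz": 0.2,"twist": 0},{"dx": 0,"dy": 0,"dz": 0.2,"twist": 0},{"dx": 0,"dy": 0,"dz": 0.1,"twist": 0},{"dx": 0,"dy": 0,"dz": 0,"twist": 0}])

```text
time_s: 29.9
tcp_pos: [0.4631, -0.1626, 0.0593]
orientation: [[-1.0, -0.001, -0.0], [-0.001, 1.0, -0.001], [0.0, -0.001, -1.0]]
ft_force: [-4.1, -0.9, 6.5]
width: 0.0004
gripper_force: 3.5
```

Run:
```python
from h import *
to(.4624,-.1591,.055); a=shot('scene','s9')
```

```text
t29.90 [ 0.4631 -0.1626  0.0593] psi -3.1410 tilt [-0.0003 -0.0015] F [-4.1 -0.9  6.5] w 0.0004 gf 3.5 q6 -2.08
units [0.04 0.18 0.22]
```

Emit:
send_rows(commands=[{"dx": 0,"dy": 0,"dz": 0.1,"twist": 0},{"dx": 0,"dy": 0,"dz": 0.1,"twist": 0},{"dx": 0,"dy": 0,"dz": 0,"twist": 0}])

```text
time_s: 30.25
tcp_pos: [0.4633, -0.1626, 0.0556]
orientation: [[-1.0, -0.001, 0.0], [-0.001, 1.0, -0.001], [-0.0, -0.001, -1.0]]
ft_force: [-4.8, -0.8, 7.7]
width: 0.0006
gripper_force: 4.1
```

Emit:
send_rows(commands=[{"dx": 0,"dy": 0,"dz": 0.05,"twist": 0},{"dx": 0,"dy": 0,"dz": 0,"twist": 0}])

```text
time_s: 30.45
tcp_pos: [0.4634, -0.1626, 0.0548]
orientation: [[-1.0, -0.001, 0.0], [-0.001, 1.0, -0.002], [-0.0, -0.002, -1.0]]
ft_force: [-5.0, -1.7, 9.9]
width: 0.0003
gripper_force: 4.7
```

Emit:
send_rows(commands=[{"dx": 0,"dy": 0,"dz": 0.05,"twist": 0},{"dx": 0,"dy": 0,"dz": 0,"twist": 0}])

```text
time_s: 30.65
tcp_pos: [0.4635, -0.1627, 0.0545]
orientation: [[-1.0, -0.001, 0.0], [-0.001, 1.0, -0.001], [-0.0, -0.001, -1.0]]
ft_force: [-6.1, -0.3, 14.2]
width: 0.0003
gripper_force: 7.3
```

Emit:
send_rows(commands=[{"dx": 0,"dy": 0,"dz": 0.05,"twist": 0},{"dx": 0,"dy": 0,"dz": 0.03,"twist": 0},{"dx": 0,"dy": 0,"dz": 0,"twist": 0},{"dx": 0,"dy": 0,"dz": 0,"twist": 0}])

```text
time_s: 31.05
tcp_pos: [0.4636, -0.1627, 0.0541]
orientation: [[-1.0, -0.001, 0.0], [-0.001, 1.0, -0.002], [-0.0, -0.002, -1.0]]
ft_force: [-9.1, 1.1, 21.6]
width: 0.0006
gripper_force: 11.7
```

Run:
```python
from h import *
st(); shot('scene','s10')
```

```text
t31.05 [ 0.4636 -0.1627  0.0541] psi -3.1407 tilt [ 0.     -0.0016] F [-9.1  1.1 21.6] w 0.0006 gf 11.7 q6 -2.08
```

Emit:
send_rows(commands=[{"dx": 0,"dy": 0,"dz": -0.4,"twist": 0},{"dx": 0,"dy": 0,"dz": -0.5,"twist": 0},{"dx": 0,"dy": 0,"dz": -0.6,"twist": 0},{"dx": 0,"dy": 0,"dz": -1,"twist": 0},{"dx": 0,"dy": 0,"dz": -1,"twist": 0},{"dx": 0,"dy": 0,"dz": -1,"twist": 0},{"dx": 0,"dy": 0,"dz": -1,"twist": 0},{"dx": 0,"dy": 0,"dz": -1,"twist": 0},{"dx": 0,"dy": 0,"dz": -1,"twist": 0},{"dx": 0,"dy": 0,"dz": -1,"twist": 0}])

```text
time_s: 32.1
tcp_pos: [0.4634, -0.1613, 0.2219]
orientation: [[-1.0, -0.0, 0.001], [-0.0, 1.0, 0.001], [-0.001, 0.001, -1.0]]
ft_force: [0.4, -0.2, 0.4]
width: 0.0004
gripper_force: 0.0
```

Emit:
send_rows(commands=[{"dx": 0,"dy": 1,"dz": 0,"twist": 0},{"dx": 0,"dy": 1,"dz": 0,"twist": 0},{"dx": 0,"dy": 1,"dz": 0,"twist": 0},{"dx": 0,"dy": 1,"dz": 0,"twist": 0},{"dx": 0,"dy": 1,"dz": 0,"twist": 0},{"dx": 0,"dy": 1,"dz": 0,"twist": 0},{"dx": 0,"dy": 1,"dz": 0,"twist": 0},{"dx": 0,"dy": 0,"dz": 0,"twist": 0}])

```text
time_s: 32.9
tcp_pos: [0.463, -0.0197, 0.2211]
orientation: [[-1.0, -0.003, 0.0], [-0.003, 1.0, 0.001], [-0.0, 0.001, -1.0]]
ft_force: [0.4, -0.2, -0.1]
width: 0.0004
gripper_force: 0.0
```

Run:
```python
from h import *
st(); a=shot('scene','s11');b=shot('top','t11'); s=cv2.imread('pics/s10.png')[:,:,::-1]
k=lambda im,x0,y0,x1,y1,w,h:cv2.resize(im[y0:y1,x0:x1,::-1],(w,h),interpolation=cv2.INTER_CUBIC)
cv2.imwrite('pics/c11.png',np.hstack([k(b,330,170,390,248,400,520),k(s,260,100,350,217,400,520)]))
```

```text
t32.90 [ 0.463  -0.0197  0.2211] psi -3.1382 tilt [0.0004 0.0015] F [ 0.4 -0.2 -0.1] w 0.0004 gf 0.0 q6 -1.81
```

View pics/c11.png

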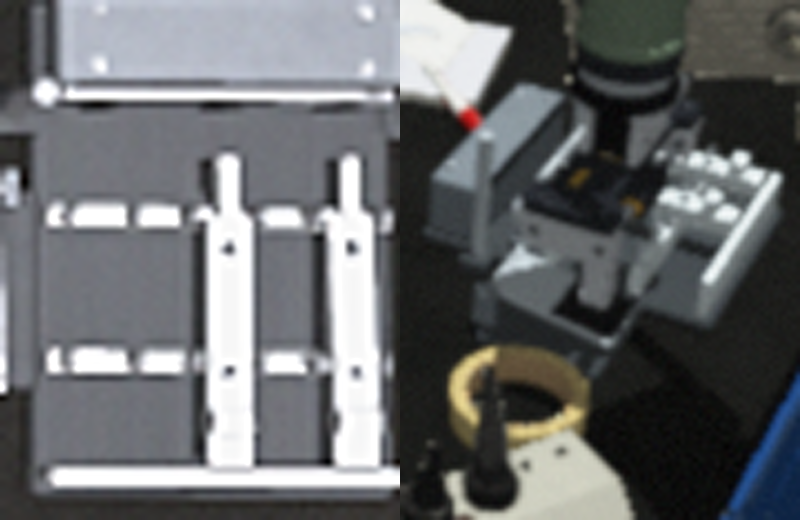

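Both rails were pushed to the same spot: tips at row 153, square ends by the stop bar. The pads are back. Next I'll turn the lane 2 rail.

Emit:
send_rows(commands=[{"dx": -0.05,"dy": -0.991,"dz": 0,"twist": 0},{"dx": -0.05,"dy": -0.991,"dz": 0,"twist": 0},{"dx": -0.05,"dy": -0.991,"dz": 0,"twist": 0},{"dx": -0.05,"dy": -0.991,"dz": 0,"twist": 0},{"dx": -0.05,"dy": -0.991,"dz": 0,"twist": 0},{"dx": -0.05,"dy": -0.991,"dz": 0,"twist": 0},{"dx": -0.05,"dy": -0.991,"dz": 0,"twist": 0}], fingers=44)

```text
time_s: 33.7
tcp_pos: [0.47, -0.1626, 0.2211]
orientation: [[-1.0, 0.001, 0.0], [0.001, 1.0, -0.0], [-0.0, -0.0, -1.0]]
ft_force: [0.2, 0.4, 0.1]
width: 0.0441
gripper_force: 0.0
```

Emit:
send_rows(commands=[{"dx": -0.05,"dy": -0.991,"dz": 0,"twist": 0},{"dx": -0.05,"dy": -0.991,"dz": 0,"twist": 0},{"dx": -0.05,"dy": -0.991,"dz": 0,"twist": 0},{"dx": -0.05,"dy": -0.991,"dz": 0,"twist": 0},{"dx": -0.05,"dy": -0.991,"dz": 0,"twist": 0},{"dx": -0.05,"dy": -0.991,"dz": 0,"twist": 0},{"dx": -0.05,"dy": -0.991,"dz": 0,"twist": 0},{"dx": 0,"dy": 0,"dz": 0,"twist": 0},{"dx": 0,"dy": 0,"dz": 0,"twist": 0}])

```text
time_s: 34.6
tcp_pos: [0.4771, -0.2996, 0.2208]
orientation: [[-1.0, 0.001, -0.0], [0.001, 1.0, 0.001], [0.0, 0.001, -1.0]]
ft_force: [0.2, 0.2, 0.7]
width: 0.0439
gripper_force: 0.0
```

Run:
```python
from h import *
to(.477,-.2972,.058)
```

```text
t34.60 [ 0.4771 -0.2996  0.2208] psi 3.1408 tilt [-0.0003  0.001 ] F [0.2 0.2 0.7] w 0.0439 gf 0.0 q6 -2.28
units [0.   0.11 8.14]
```

Emit:
send_rows(commands=[{"dx": 0,"dy": 0.11,"dz": 1,"twist": 0},{"dx": 0,"dy": 0,"dz": 1,"twist": 0},{"dx": 0,"dy": 0,"dz": 1,"twist": 0},{"dx": 0,"dy": 0,"dz": 1,"twist": 0},{"dx": 0,"dy": 0,"dz": 1,"twist": 0},{"dx": 0,"dy": 0,"dz": 1,"twist": 0},{"dx": 0,"dy": 0,"dz": 0.7,"twist": 0},{"dx": 0,"dy": 0,"dz": 0.7,"twist": 0},{"dx": 0,"dy": 0,"dz": 0.7,"twist": 0},{"dx": 0,"dy": 0,"dz": 0,"twist": 0}])

```text
time_s: 35.6
tcp_pos: [0.476, -0.2959, 0.0569]
orientation: [[-1.0, -0.0, -0.003], [-0.0, 1.0, 0.003], [0.003, 0.003, -1.0]]
ft_force: [0.3, -0.0, -0.1]
width: 0.0441
gripper_force: 0.0
```

Emit:
send_rows(commands=[{"dx": 0,"dy": 0,"dz": 0,"twist": 0},{"dx": 0,"dy": 0,"dz": 0,"twist": 0},{"dx": 0,"dy": 0,"dz": 0,"twist": 0},{"dx": 0,"dy": 0,"dz": 0,"twist": 0},{"dx": 0,"dy": 0,"dz": 0,"twist": 0},{"dx": 0,"dy": 0,"dz": 0,"twist": 0},{"dx": 0,"dy": 0,"dz": 0,"twist": 0}], fingers=0, grip_force=25)

```text
time_s: 36.3
tcp_pos: [0.4778, -0.2975, 0.06]
orientation: [[-1.0, -0.0, 0.001], [-0.0, 1.0, -0.001], [-0.001, -0.001, -1.0]]
ft_force: [0.0, 2.0, 5.0]
width: 0.0199
gripper_force: 25.0
```

Emit:
send_rows(commands=[{"dx": 0,"dy": 0,"dz": -0.4,"twist": 0},{"dx": 0,"dy": 0,"dz": -0.7,"twist": 0},{"dx": 0,"dy": 0,"dz": -1,"twist": 0},{"dx": 0,"dy": 0,"dz": -1,"twist": 0},{"dx": 0,"dy": 0,"dz": -1,"twist": 0},{"dx": 0,"dy": 0,"dz": -1,"twist": 0},{"dx": 0,"dy": 0,"dz": -1,"twist": 0},{"dx": 0,"dy": 0,"dz": -1,"twist": 0},{"dx": -0.5,"dy": 0,"dz": -1,"twist": 0},{"dx": 0,"dy": 0,"dz": 0,"twist": 0}])

```text
time_s: 37.3
tcp_pos: [0.4895, -0.2987, 0.2253]
orientation: [[-1.0, -0.001, 0.006], [-0.001, 1.0, -0.005], [-0.006, -0.005, -1.0]]
ft_force: [0.4, 0.5, -1.1]
width: 0.0197
gripper_force: 25.0
```

Run:
```python
from h import *
to(.487,-.2976,.0605); a=shot('scene','s12')
```

```text
t37.30 [ 0.4895 -0.2987  0.2253] psi -3.1409 tilt [ 0.0063 -0.0052] F [ 0.4  0.5 -1.1] w 0.0197 gf 25.0 q6 -2.27
units [0.17 0.1  8.24]
```

Emit:
send_rows(commands=[{"dx": 0,"dy": 0,"dz": 0,"twist": 1},{"dx": 0,"dy": 0,"dz": 0,"twist": 1},{"dx": 0,"dy": 0,"dz": 0,"twist": 1},{"dx": 0,"dy": 0,"dz": 0,"twist": 1},{"dx": 0,"dy": 0,"dz": 0,"twist": 1},{"dx": 0,"dy": 0,"dz": 0,"twist": 1},{"dx": 0,"dy": 0,"dz": 0,"twist": 1},{"dx": 0,"dy": 0,"dz": 0,"twist": 1},{"dx": 0,"dy": 0,"dz": 0,"twist": 1},{"dx": 0,"dy": 0,"dz": 0,"twist": 1}])

```text
time_s: 38.35
tcp_pos: [0.4858, -0.2964, 0.219]
orientation: [[-0.537, 0.844, -0.003], [0.844, 0.537, 0.002], [0.004, -0.002, -1.0]]
ft_force: [0.5, 0.4, -1.8]
width: 0.0198
gripper_force: 25.0
```

Emit:
send_rows(commands=[{"dx": 0,"dy": 0,"dz": 0,"twist": 1},{"dx": 0,"dy": 0,"dz": 0,"twist": 1},{"dx": 0,"dy": 0,"dz": 0,"twist": 1},{"dx": 0,"dy": 0,"dz": 0,"twist": 1},{"dx": 0,"dy": 0,"dz": 0,"twist": 1},{"dx": 0,"dy": 0,"dz": 0,"twist": 1},{"dx": 0,"dy": 0,"dz": 0,"twist": 1},{"dx": 0,"dy": 0,"dz": 0,"twist": 1},{"dx": 0,"dy": 0,"dz": 0,"twist": 1},{"dx": 0,"dy": 0,"dz": 0,"twist": 1}])

```text
time_s: 39.35
tcp_pos: [0.4858, -0.2964, 0.2191]
orientation: [[0.42, 0.908, -0.003], [0.908, -0.42, 0.002], [0.001, -0.004, -1.0]]
ft_force: [-0.0, -0.1, -2.5]
width: 0.02
gripper_force: 25.0
```

Emit:
send_rows(commands=[{"dx": 0,"dy": 0,"dz": 0,"twist": 1},{"dx": 0,"dy": 0,"dz": 0,"twist": 1},{"dx": 0,"dy": 0,"dz": 0,"twist": 1},{"dx": 0,"dy": 0,"dz": 0,"twist": 1},{"dx": 0,"dy": 0,"dz": 0,"twist": 1},{"dx": 0,"dy": 0,"dz": 0,"twist": 1},{"dx": 0,"dy": 0,"dz": 0,"twist": 1},{"dx": 0,"dy": 0,"dz": 0,"twist": 1},{"dx": 0,"dy": 0,"dz": 0,"twist": 1},{"dx": 0,"dy": 0,"dz": 0,"twist": 1}])

```text
time_s: 40.35
tcp_pos: [0.4858, -0.2964, 0.219]
orientation: [[0.991, 0.137, -0.003], [0.137, -0.991, 0.002], [-0.003, -0.003, -1.0]]
ft_force: [0.1, 0.2, -1.5]
width: 0.0196
gripper_force: 25.0
```

Emit:
send_rows(commands=[{"dx": 0,"dy": 0,"dz": 0,"twist": 1},{"dx": 0,"dy": 0,"dz": 0,"twist": 0.42},{"dx": 0,"dy": 0,"dz": 0,"twist": 0},{"dx": 0,"dy": 0,"dz": 0,"twist": 0},{"dx": 0,"dy": 0,"dz": 0,"twist": 0}])

```text
time_s: 40.85
tcp_pos: [0.4867, -0.2969, 0.2203]
orientation: [[1.0, 0.0, -0.001], [0.0, -1.0, 0.001], [-0.001, -0.001, -1.0]]
ft_force: [-0.6, -1.0, -1.2]
width: 0.0197
gripper_force: 25.0
```

Run:
```python
from h import *
to(.487,-.2976,.0615); a=shot('scene','s13')
cv2.imwrite('pics/s13c.png',cv2.resize(a[60:220,220:400,::-1],None,fx=3,fy=3,interpolation=cv2.INTER_CUBIC))
```

```text
t40.85 [ 0.4867 -0.2969  0.2203] psi 0.0003 tilt [-0.0011  0.0008] F [-0.6 -1.  -1.2] w 0.0197 gf 25.0 q6 0.87
units [0.02 0.04 7.94]
```

View pics/s13c.png

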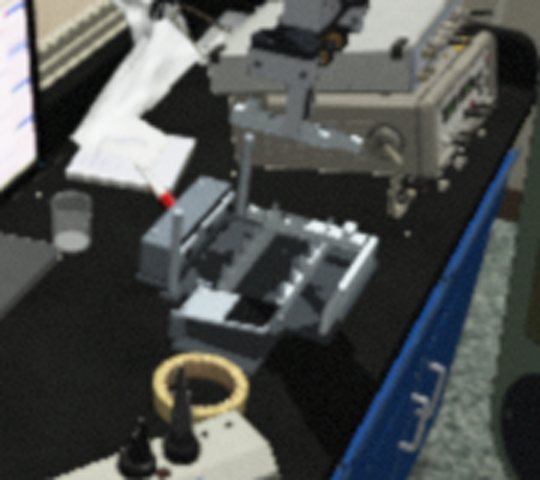

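The rail is turned, with its lug now by the ram. Lowering into lane 2, then on to lane 1.

Emit:
send_rows(commands=[{"dx": 0,"dy": 0.04,"dz": 1,"twist": 0},{"dx": 0,"dy": 0,"dz": 1,"twist": 0},{"dx": 0,"dy": 0,"dz": 1,"twist": 0},{"dx": 0,"dy": 0,"dz": 1,"twist": 0},{"dx": 0,"dy": 0,"dz": 1,"twist": 0},{"dx": 0,"dy": 0,"dz": 0.7,"twist": 0},{"dx": 0,"dy": 0,"dz": 0.5,"twist": 0},{"dx": 0,"dy": 0,"dz": 0,"twist": 0}])

```text
time_s: 41.7
tcp_pos: [0.4863, -0.2973, 0.0955]
orientation: [[1.0, -0.0, -0.002], [-0.0, -1.0, 0.002], [-0.002, -0.002, -1.0]]
ft_force: [-0.5, 0.7, -2.0]
width: 0.0195
gripper_force: 25.0
```

Emit:
send_rows(commands=[{"dx": 0,"dy": 0,"dz": 0.4,"twist": 0},{"dx": 0,"dy": 0,"dz": 0.4,"twist": 0},{"dx": 0,"dy": 0,"dz": 0.4,"twist": 0},{"dx": 0,"dy": 0,"dz": 0.3,"twist": 0},{"dx": 0,"dy": 0,"dz": 0.2,"twist": 0},{"dx": 0,"dy": 0,"dz": 0,"twist": 0},{"dx": 0,"dy": 0,"dz": 0,"twist": 0}])

```text
time_s: 42.4
tcp_pos: [0.4873, -0.298, 0.0631]
orientation: [[1.0, -0.0, 0.0], [-0.0, -1.0, -0.0], [0.0, 0.0, -1.0]]
ft_force: [1.2, 0.6, -1.2]
width: 0.0197
gripper_force: 25.0
```

Emit:
send_rows(commands=[{"dx": 0,"dy": 0,"dz": 0,"twist": 0},{"dx": 0,"dy": 0,"dz": 0,"twist": 0},{"dx": 0,"dy": 0,"dz": 0,"twist": 0},{"dx": 0,"dy": 0,"dz": 0,"twist": 0}], fingers=44)

```text
time_s: 42.8
tcp_pos: [0.4875, -0.2982, 0.0634]
orientation: [[1.0, -0.0, 0.001], [-0.0, -1.0, -0.001], [0.001, 0.001, -1.0]]
ft_force: [-0.6, -0.9, 0.2]
width: 0.0429
gripper_force: 0.0
```

Emit:
send_rows(commands=[{"dx": 0,"dy": 0,"dz": -0.5,"twist": 0},{"dx": 0,"dy": 0,"dz": -0.7,"twist": 0},{"dx": 0,"dy": 0,"dz": -1,"twist": 0},{"dx": 0,"dy": 0,"dz": -1,"twist": 0},{"dx": 0,"dy": 0,"dz": -1,"twist": 0},{"dx": 0,"dy": 0,"dz": -1,"twist": 0}])

```text
time_s: 43.4
tcp_pos: [0.4876, -0.2983, 0.1696]
orientation: [[1.0, -0.0, 0.002], [-0.0, -1.0, -0.001], [0.002, 0.001, -1.0]]
ft_force: [-0.1, 0.3, -0.2]
width: 0.0442
gripper_force: 0.0
```

Emit:
send_rows(commands=[{"dx": -0.17,"dy": 1,"dz": 0,"twist": 0},{"dx": -0.17,"dy": 1,"dz": 0,"twist": 0},{"dx": -0.17,"dy": 1,"dz": 0,"twist": 0},{"dx": 0,"dy": 0,"dz": 0,"twist": 0},{"dx": 0,"dy": 0,"dz": 0,"twist": 0}])

```text
time_s: 43.9
tcp_pos: [0.4764, -0.3582, 0.1663]
orientation: [[1.0, -0.002, -0.001], [-0.002, -1.0, 0.002], [-0.001, -0.002, -1.0]]
ft_force: [-0.0, 0.5, -0.6]
width: 0.0442
gripper_force: 0.0
```

Run:
```python
from h import *
to(.477,-.3577,.059); a=shot('scene','s14')
cv2.imwrite('pics/s14c.png',cv2.resize(a[90:190,250:380,::-1],None,fx=5,fy=5,interpolation=cv2.INTER_CUBIC))
```

```text
t43.90 [ 0.4764 -0.3582  0.1663] psi -0.0019 tilt [-0.0009  0.0017] F [-0.   0.5 -0.6] w 0.0442 gf 0.0 q6 0.78
units [ 0.04 -0.02  5.37]
```

View pics/s14c.png

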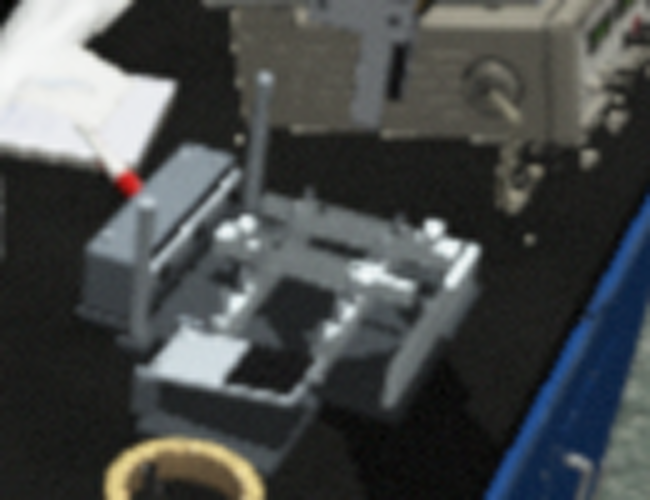

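Lane 2 now holds its rail, lug at the ram. Next is lane 1.

Emit:
send_rows(commands=[{"dx": 0.03,"dy": 0,"dz": 1,"twist": 0},{"dx": 0,"dy": 0,"dz": 1,"twist": 0},{"dx": 0,"dy": 0,"dz": 1,"twist": 0},{"dx": 0,"dy": 0,"dz": 0.8,"twist": 0},{"dx": 0,"dy": 0,"dz": 0.6,"twist": 0},{"dx": 0,"dy": 0,"dz": 0.5,"twist": 0},{"dx": 0,"dy": 0,"dz": 0.4,"twist": 0},{"dx": 0,"dy": 0,"dz": 0,"twist": 0},{"dx": 0,"dy": 0,"dz": 0,"twist": 0}])

```text
time_s: 44.85
tcp_pos: [0.4779, -0.3582, 0.0614]
orientation: [[1.0, -0.0, 0.0], [-0.0, -1.0, -0.0], [0.0, 0.0, -1.0]]
ft_force: [0.2, 0.4, 0.3]
width: 0.0441
gripper_force: 0.0
```

Emit:
send_rows(commands=[{"dx": 0,"dy": 0,"dz": 0,"twist": 0},{"dx": 0,"dy": 0,"dz": 0,"twist": 0},{"dx": 0,"dy": 0,"dz": 0,"twist": 0},{"dx": 0,"dy": 0,"dz": 0,"twist": 0},{"dx": 0,"dy": 0,"dz": 0,"twist": 0},{"dx": 0,"dy": 0,"dz": 0,"twist": 0},{"dx": 0,"dy": 0,"dz": 0,"twist": 0}], fingers=0, grip_force=25)

```text
time_s: 45.55
tcp_pos: [0.4778, -0.3581, 0.0615]
orientation: [[1.0, -0.0, 0.0], [-0.0, -1.0, -0.0], [0.0, 0.0, -1.0]]
ft_force: [-1.3, 1.0, 3.1]
width: 0.0202
gripper_force: 25.0
```

Emit:
send_rows(commands=[{"dx": 0,"dy": 0,"dz": -0.4,"twist": 0},{"dx": 0,"dy": 0,"dz": -0.7,"twist": 0},{"dx": 0,"dy": 0,"dz": -1,"twist": 0},{"dx": 0,"dy": 0,"dz": -1,"twist": 0},{"dx": 0,"dy": 0,"dz": -1,"twist": 0},{"dx": 0,"dy": 0,"dz": -1,"twist": 0},{"dx": 0,"dy": 0,"dz": -1,"twist": 0},{"dx": 0,"dy": 0,"dz": -1,"twist": 0},{"dx": 0.5,"dy": 0,"dz": -1,"twist": 0},{"dx": 0,"dy": 0,"dz": 0,"twist": 0}])

```text
time_s: 46.55
tcp_pos: [0.4899, -0.3596, 0.2277]
orientation: [[1.0, 0.0, 0.006], [0.0, -1.0, -0.006], [0.006, 0.006, -1.0]]
ft_force: [0.1, -0.3, -0.3]
width: 0.0194
gripper_force: 25.0
```

Emit:
send_rows(commands=[{"dx": 0,"dy": 0,"dz": 0,"twist": -1},{"dx": 0,"dy": 0,"dz": 0,"twist": -1},{"dx": 0,"dy": 0,"dz": 0,"twist": -1},{"dx": 0,"dy": 0,"dz": 0,"twist": -1},{"dx": 0,"dy": 0,"dz": 0,"twist": -1},{"dx": 0,"dy": 0,"dz": 0,"twist": -1},{"dx": 0,"dy": 0,"dz": 0,"twist": -1},{"dx": 0,"dy": 0,"dz": 0,"twist": -1},{"dx": 0,"dy": 0,"dz": 0,"twist": -1},{"dx": 0,"dy": 0,"dz": 0,"twist": -1}])

```text
time_s: 47.55
tcp_pos: [0.4867, -0.3574, 0.2219]
orientation: [[0.537, 0.844, -0.002], [0.844, -0.537, 0.001], [0.0, -0.002, -1.0]]
ft_force: [1.1, 0.1, -1.1]
width: 0.0194
gripper_force: 25.0
```

Emit:
send_rows(commands=[{"dx": 0,"dy": 0,"dz": 0,"twist": -1},{"dx": 0,"dy": 0,"dz": 0,"twist": -1},{"dx": 0,"dy": 0,"dz": 0,"twist": -1},{"dx": 0,"dy": 0,"dz": 0,"twist": -1},{"dx": 0,"dy": 0,"dz": 0,"twist": -1},{"dx": 0,"dy": 0,"dz": 0,"twist": -1},{"dx": 0,"dy": 0,"dz": 0,"twist": -1},{"dx": 0,"dy": 0,"dz": 0,"twist": -1},{"dx": 0,"dy": 0,"dz": 0,"twist": -1},{"dx": 0,"dy": 0,"dz": 0,"twist": -1}])

```text
time_s: 48.55
tcp_pos: [0.4867, -0.3574, 0.2218]
orientation: [[-0.42, 0.908, -0.002], [0.908, 0.42, 0.001], [0.002, -0.001, -1.0]]
ft_force: [-0.2, -0.0, -0.4]
width: 0.0197
gripper_force: 25.0
```

Emit:
send_rows(commands=[{"dx": 0,"dy": 0,"dz": 0,"twist": -1},{"dx": 0,"dy": 0,"dz": 0,"twist": -1},{"dx": 0,"dy": 0,"dz": 0,"twist": -1},{"dx": 0,"dy": 0,"dz": 0,"twist": -1},{"dx": 0,"dy": 0,"dz": 0,"twist": -1},{"dx": 0,"dy": 0,"dz": 0,"twist": -1},{"dx": 0,"dy": 0,"dz": 0,"twist": -1},{"dx": 0,"dy": 0,"dz": 0,"twist": -1},{"dx": 0,"dy": 0,"dz": 0,"twist": -1},{"dx": 0,"dy": 0,"dz": 0,"twist": -1}])

```text
time_s: 49.55
tcp_pos: [0.4867, -0.3575, 0.2218]
orientation: [[-0.991, 0.137, -0.002], [0.137, 0.991, 0.001], [0.002, 0.001, -1.0]]
ft_force: [0.3, -0.1, -1.1]
width: 0.0197
gripper_force: 25.0
```

Emit:
send_rows(commands=[{"dx": 0,"dy": 0,"dz": 0,"twist": -1},{"dx": 0,"dy": 0,"dz": 0,"twist": -0.41},{"dx": 0,"dy": 0,"dz": 0,"twist": 0},{"dx": 0,"dy": 0,"dz": 0,"twist": 0},{"dx": 0,"dy": 0,"dz": 0,"twist": 0}])

```text
time_s: 50.05
tcp_pos: [0.4873, -0.3578, 0.2226]
orientation: [[-1.0, 0.001, -0.001], [0.001, 1.0, 0.0], [0.001, 0.0, -1.0]]
ft_force: [-0.2, 0.1, -0.7]
width: 0.0198
gripper_force: 25.0
```

Run:
```python
from h import *
to(.487,-.3577,.0625); a=shot('scene','s15')
```

```text
t50.05 [ 0.4873 -0.3578  0.2226] psi 3.1402 tilt [-0.0006  0.0005] F [-0.2  0.1 -0.7] w 0.0198 gf 25.0 q6 -2.35
units [0.01 0.   8.01]
```

Emit:
send_rows(commands=[{"dx": 0,"dy": 0,"dz": 1,"twist": 0},{"dx": 0,"dy": 0,"dz": 1,"twist": 0},{"dx": 0,"dy": 0,"dz": 1,"twist": 0},{"dx": 0,"dy": 0,"dz": 1,"twist": 0},{"dx": 0,"dy": 0,"dz": 1,"twist": 0},{"dx": 0,"dy": 0,"dz": 0.8,"twist": 0},{"dx": 0,"dy": 0,"dz": 0.5,"twist": 0},{"dx": 0,"dy": 0,"dz": 0,"twist": 0}])

```text
time_s: 50.9
tcp_pos: [0.4867, -0.3571, 0.0953]
orientation: [[-1.0, 0.001, -0.002], [0.001, 1.0, 0.002], [0.002, 0.002, -1.0]]
ft_force: [-0.1, -0.0, -0.6]
width: 0.0199
gripper_force: 25.0
```

Emit:
send_rows(commands=[{"dx": 0,"dy": 0,"dz": 0.4,"twist": 0},{"dx": 0,"dy": 0,"dz": 0.4,"twist": 0},{"dx": 0,"dy": 0,"dz": 0.4,"twist": 0},{"dx": 0,"dy": 0,"dz": 0.25,"twist": 0},{"dx": 0,"dy": 0,"dz": 0.2,"twist": 0},{"dx": 0,"dy": 0,"dz": 0,"twist": 0},{"dx": 0,"dy": 0,"dz": 0,"twist": 0}])

```text
time_s: 51.6
tcp_pos: [0.4876, -0.358, 0.0641]
orientation: [[-1.0, 0.001, 0.0], [0.001, 1.0, -0.0], [-0.0, -0.0, -1.0]]
ft_force: [0.7, -0.5, -0.6]
width: 0.0199
gripper_force: 25.0
```

Emit:
send_rows(commands=[{"dx": 0,"dy": 0,"dz": 0,"twist": 0},{"dx": 0,"dy": 0,"dz": 0,"twist": 0},{"dx": 0,"dy": 0,"dz": 0,"twist": 0},{"dx": 0,"dy": 0,"dz": 0,"twist": 0}], fingers=44)

```text
time_s: 52.0
tcp_pos: [0.4878, -0.3582, 0.0644]
orientation: [[-1.0, 0.001, 0.001], [0.001, 1.0, -0.001], [-0.001, -0.001, -1.0]]
ft_force: [-0.1, -0.1, -0.1]
width: 0.0434
gripper_force: 0.0
```

Emit:
send_rows(commands=[{"dx": 0,"dy": 0,"dz": -0.5,"twist": 0},{"dx": 0,"dy": 0,"dz": -0.7,"twist": 0},{"dx": 0,"dy": 0,"dz": -1,"twist": 0},{"dx": 0,"dy": 0,"dz": -1,"twist": 0},{"dx": 0,"dy": 0,"dz": -1,"twist": 0},{"dx": 0,"dy": 0,"dz": -1,"twist": 0},{"dx": 0,"dy": 0,"dz": -1,"twist": 0}])

```text
time_s: 52.7
tcp_pos: [0.4879, -0.3582, 0.1907]
orientation: [[-1.0, 0.001, 0.002], [0.001, 1.0, -0.002], [-0.002, -0.002, -1.0]]
ft_force: [0.2, 0.1, 0.3]
width: 0.0438
gripper_force: 0.0
```

Emit:
send_rows(commands=[{"dx": 0.123,"dy": 0.985,"dz": 0,"twist": 0},{"dx": 0.123,"dy": 0.985,"dz": 0,"twist": 0},{"dx": 0.123,"dy": 0.985,"dz": 0,"twist": 0},{"dx": 0.123,"dy": 0.985,"dz": 0,"twist": 0},{"dx": 0.123,"dy": 0.985,"dz": 0,"twist": 0},{"dx": 0.123,"dy": 0.985,"dz": 0,"twist": 0},{"dx": 0.123,"dy": 0.985,"dz": 0,"twist": 0},{"dx": 0.123,"dy": 0.985,"dz": 0,"twist": 0},{"dx": 0.123,"dy": 0.985,"dz": 0,"twist": 0},{"dx": 0.123,"dy": 0.985,"dz": 0,"twist": 0}], fingers=0)

```text
time_s: 53.7
tcp_pos: [0.4629, -0.1593, 0.1881]
orientation: [[-1.0, 0.001, 0.0], [0.001, 1.0, 0.0], [-0.0, 0.0, -1.0]]
ft_force: [-0.1, -0.1, 0.0]
width: 0.0003
gripper_force: 0.0
```

Emit:
send_rows(commands=[{"dx": 0,"dy": 0,"dz": 0,"twist": 0},{"dx": 0,"dy": 0,"dz": 0,"twist": 0}])

```text
time_s: 53.9
tcp_pos: [0.4633, -0.1606, 0.1882]
orientation: [[-1.0, -0.001, 0.0], [-0.001, 1.0, -0.001], [-0.0, -0.001, -1.0]]
ft_force: [0.9, 0.5, 1.0]
width: 0.0007
gripper_force: 0.0
```

Run:
```python
from h import *
to(.4624,-.1600,.08); a=shot('scene','s16');b=shot('top','t16')
k=lambda im,x0,y0,x1,y1,w,h:cv2.resize(im[y0:y1,x0:x1,::-1],(w,h),interpolation=cv2.INTER_CUBIC)
cv2.imwrite('pics/c16.png',np.hstack([k(b,330,170,390,248,400,520),k(a,260,100,350,217,400,520)]))
```

```text
t53.90 [ 0.4633 -0.1606  0.1882] psi -3.1411 tilt [ 0.0004 -0.0007] F [0.9 0.5 1. ] w 0.0007 gf 0.0 q6 -2.08
units [0.05 0.03 5.41]
```

View pics/c16.png

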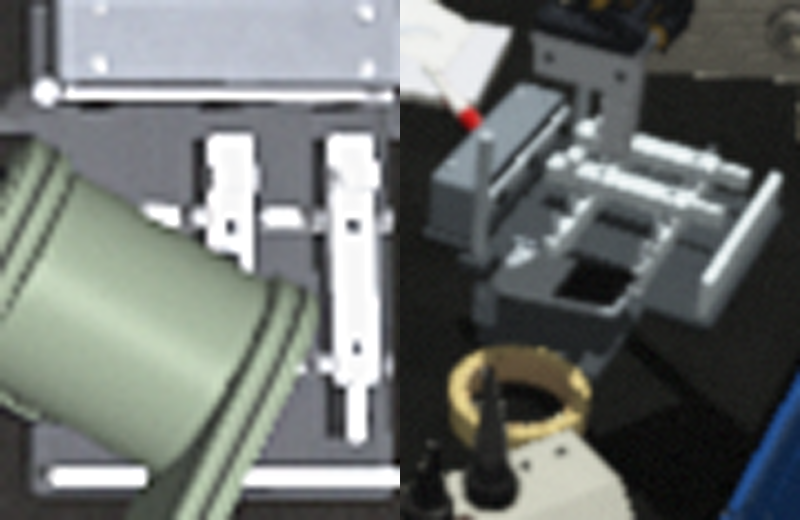

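Both rails are turned, square ends and lugs at the ram. Pressing again.

Emit:
send_rows(commands=[{"dx": 0,"dy": 0,"dz": 1,"twist": 0},{"dx": 0,"dy": 0,"dz": 1,"twist": 0},{"dx": 0,"dy": 0,"dz": 1,"twist": 0},{"dx": 0,"dy": 0,"dz": 1,"twist": 0},{"dx": 0,"dy": 0,"dz": 1,"twist": 0},{"dx": 0,"dy": 0,"dz": 0.4,"twist": 0},{"dx": 0,"dy": 0,"dz": 0,"twist": 0}])

```text
time_s: 54.7
tcp_pos: [0.4624, -0.1612, 0.079]
orientation: [[-1.0, 0.002, -0.002], [0.002, 1.0, 0.001], [0.002, 0.001, -1.0]]
ft_force: [-0.3, 0.7, 0.2]
width: 0.0007
gripper_force: 0.0
```

Emit:
send_rows(commands=[{"dx": 0,"dy": 0,"dz": 0.2,"twist": 0},{"dx": 0,"dy": 0,"dz": 0.2,"twist": 0},{"dx": 0,"dy": 0,"dz": 0.2,"twist": 0},{"dx": 0,"dy": 0,"dz": 0.2,"twist": 0},{"dx": 0,"dy": 0,"dz": 0.2,"twist": 0},{"dx": 0,"dy": 0,"dz": 0.2,"twist": 0},{"dx": 0,"dy": 0,"dz": 0.1,"twist": 0},{"dx": 0,"dy": 0,"dz": 0,"twist": 0}])

```text
time_s: 55.5
tcp_pos: [0.4636, -0.1617, 0.0549]
orientation: [[-1.0, 0.001, 0.001], [0.001, 1.0, -0.001], [-0.001, -0.001, -1.0]]
ft_force: [-4.0, -1.9, 8.6]
width: 0.0004
gripper_force: 4.2
```

Emit:
send_rows(commands=[{"dx": 0,"dy": 0,"dz": 0.05,"twist": 0},{"dx": 0,"dy": 0,"dz": 0.05,"twist": 0},{"dx": 0,"dy": 0,"dz": 0,"twist": 0}])

```text
time_s: 55.8
tcp_pos: [0.4638, -0.1617, 0.0544]
orientation: [[-1.0, 0.0, 0.001], [0.0, 1.0, -0.001], [-0.001, -0.001, -1.0]]
ft_force: [-7.7, 0.4, 18.4]
width: 0.0004
gripper_force: 9.2
```

On the stop (18 N, same height as before). Add a touch more, then release and back off.

Emit:
send_rows(commands=[{"dx": 0,"dy": 0,"dz": 0.04,"twist": 0},{"dx": 0,"dy": 0,"dz": 0,"twist": 0},{"dx": 0,"dy": 0,"dz": 0,"twist": 0}])

```text
time_s: 56.1
tcp_pos: [0.4638, -0.1617, 0.0542]
orientation: [[-1.0, 0.0, 0.001], [0.0, 1.0, -0.001], [-0.001, -0.001, -1.0]]
ft_force: [-9.2, 1.4, 21.5]
width: 0.0006
gripper_force: 11.4
```

Emit:
send_rows(commands=[{"dx": 0,"dy": 0,"dz": -0.4,"twist": 0},{"dx": 0,"dy": 0,"dz": -0.5,"twist": 0},{"dx": 0,"dy": 0,"dz": -0.6,"twist": 0},{"dx": 0,"dy": 0,"dz": -1,"twist": 0},{"dx": 0,"dy": 0,"dz": -1,"twist": 0},{"dx": 0,"dy": 0,"dz": -1,"twist": 0},{"dx": 0,"dy": 0,"dz": -1,"twist": 0},{"dx": 0,"dy": 0,"dz": -1,"twist": 0},{"dx": 0,"dy": 0,"dz": -1,"twist": 0},{"dx": 0,"dy": 0,"dz": -1,"twist": 0}])

```text
time_s: 57.1
tcp_pos: [0.4631, -0.1602, 0.2219]
orientation: [[-1.0, 0.001, 0.0], [0.001, 1.0, 0.001], [-0.0, 0.001, -1.0]]
ft_force: [-0.0, 0.3, -0.1]
width: 0.0005
gripper_force: 0.0
```

Emit:
send_rows(commands=[{"dx": 0,"dy": 1,"dz": 0,"twist": 0},{"dx": 0,"dy": 1,"dz": 0,"twist": 0},{"dx": 0,"dy": 1,"dz": 0,"twist": 0},{"dx": 0,"dy": 1,"dz": 0,"twist": 0},{"dx": 0,"dy": 1,"dz": 0,"twist": 0},{"dx": 0,"dy": 1,"dz": 0,"twist": 0},{"dx": 0,"dy": 1,"dz": 0,"twist": 0},{"dx": 0,"dy": 1,"dz": 0,"twist": 0},{"dx": 0,"dy": 1,"dz": 0,"twist": 0},{"dx": 0,"dy": 0,"dz": 0,"twist": 0}])

```text
time_s: 58.1
tcp_pos: [0.4629, 0.0213, 0.221]
orientation: [[-1.0, -0.002, -0.0], [-0.002, 1.0, 0.002], [0.0, 0.002, -1.0]]
ft_force: [-0.2, -0.8, 0.4]
width: 0.0004
gripper_force: 0.0
```

Run:
```python
from h import *
st(); a=shot('scene','s17');b=shot('top','t17')
k=lambda im,x0,y0,x1,y1,w,h:cv2.resize(im[y0:y1,x0:x1,::-1],(w,h),interpolation=cv2.INTER_CUBIC)
cv2.imwrite('pics/c17.png',np.hstack([k(b,330,170,390,248,400,520),k(a,260,100,350,217,400,520)]))
```

```text
t58.10 [0.4629 0.0213 0.221 ] psi -3.1392 tilt [-0.0003  0.0017] F [-0.2 -0.8  0.4] w 0.0004 gf 0.0 q6 -1.72
```

View pics/c17.png

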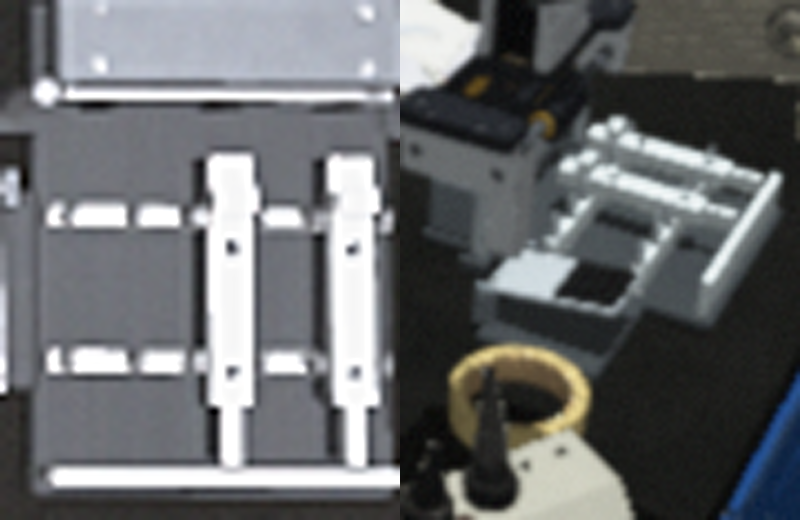

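Both rails moved to the marked position in their lanes, the pads are back and the pedal is up. The robot is clear of everything.

```bash
python3 -c "
from rig import manip
print(manip.close_job())"
```

```text
the job is handed in; nothing more can be done
None
```

The job is handed in, though the call returned no verdict: both rails present were marked on the tongue ends, turned, marked on the square ends and left in lanes 1 and 2 with the pedal up, in about 58 s of the 210 s allowed.

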